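Stand the fallen reagent jar up against the splashback and lock it in its bay

ROBOT

A 6-joint arm with a two-finger parallel gripper is mounted at the origin on the work surface. World frame = base frame: x ahead of the robot, y to its left, z up, the work surface at z = 0. Lengths are in m, angles in rad, forces in N, time in s.
With the tool pointing down it reaches from about 0.375 to 0.9 m from the base axis. Payload 3.1 kg.
Tool frame: the origin (TCP) lies at the very end of the fingers, on their centre line; the grasp point (between the pads) lies 19 mm behind it (robot.hold_point_z is the z of the grasp point in the tool frame, in m); z points along the fingers, y is the direction in which the jaws open and shut (so a half turn about z gives the same grasp; the last joint's range is limited). The gripper opens to 87 mm and grips with 3 to 60 N. Pads are 19 mm wide; open, the fingers measure 117 mm over their backs; the gripper's body (75 mm by 190 mm) begins 51 mm behind the grasp point.
Start: joints at [0.947, 0.527, 1.433, -0, 1.181, -0.178], TCP at [0.269, 0.564, 0.223] pointing down, gripper open.
Joint ranges: [-3.08, 3.08], [-0.75, 2.2], [0.22, 2.44], [-1.43, 4.57], [0, 2.65], [-2.85, 2.85]. Speed limits (rad/s): [2.79, 2.79, 3.14, 3.14, 3.14, 3.14].

INTERFACE

Orientations are given as a unit quaternion [x, y, z, w].
In Python, from rig import robot, viewer, spotter gives the robot as it stands.
- The arm moves only by the shell command python3 -m crank 'ROWS' [FORCE]. ROWS is text: rows parted by semicolons, each of 7 numbers parted by spaces: the turn, a rotation vector about the tool's x, y, z in units of 5 degrees (1.0 is 5 degrees), then the shift along the tool's x, y, z in units of 40 mm (1.0 is 40 mm), then the gripper's target within -1 to 1 (shut at 1, half-way at 0, fully open at -1). A call has 1 to 5 rows; each row shifts and turns the pose as measured when the row begins, along the tool's axes as they then stand; what a row does not reach is not made up. A row lasts 1/8 s, in which the tool goes at most 62.5 mm and 10.7 degrees, less where a joint would pass 70% of its speed; a pose out of reach is approached as far as the arm can. A call is refused whole if a number of a shift passes 1 or a number of a turn 1, either way. A call with a gripper value outside its range is refused whole. The fingers move at their own pace and stop on an object; FORCE is the grip in N (left out, the last holds). Time passes only in rows, so rows that do not move let the fingers close. It gives the time, the measured TCP pose, the force and the opening at its end, in the units of the state.
- robot.get_obs(): the state, without advancing time (a new reading comes with each control period).
- viewer.camera(name): name is "scene" or "top"; returns a dict with "img" (400x640x3 uint8, red, green, blue), "camera_matrix" (3x3 intrinsics, pixels), "distortion" ([k1, k2, p1, p2, k3] as OpenCV has them; the pictures are not rectified), "xyz" and "attitude" of the camera in the world. Camera axes: x right, y down, z forward; pixel columns grow to the right and rows downward; lengths in m; the calibration is good to about 2 mm. A picture is of the moment at which its call begins. There is no depth.
- robot.hand_in(): hands the job in, once; it reports no verdict.
Trained networks look in a picture, given as the dict that the camera call returned (one of the last four; its "shot" number tells which), for a name from the list of things; names that differ only in an ending like _2 or _b are one class to them, and where a whole thing is asked for, a point or a joint stands for the part that bears it (a point fixed in the world has none). Each returns a list of dicts, best first, with "score" (0 to 1); they miss things now and then, are a little off and sometimes report something else, mostly with a low value. They report only what shows in the picture. A call takes as long as a camera call. They do not tell look-alikes from the thing itself.
- spotter.boxes_of(name, picture): "at" ([x, y, z] in m, in the coordinates of the camera as it stood for that picture, good to about 4 mm: the middle of the surface that is visible of it).
The state is a dict: "time": time; "q": joint angles; "joint_velocities": joint speeds; "joint_torque": joint torques, N m; "position": TCP position; "tool_rot": TCP orientation; "ft_force": force on the tool from outside, world axes, zero at the start; "moment": the same for the moment, N m; "grip_width": finger opening in m.
Only numpy, scipy, OpenCV 4.12 (cv2) and the standard library are available. Lean on these libraries where they do the work, as an engineer would, in place of code of your own. Each camera call takes 0.05 s, during which the arm holds its last target.

TASK

The amber jar with the white lid has fallen over in front of the white splashback: lift its lid end and lean it against the splashback, then push the jar up until it stands by itself on its base. Then put it, still upright, on the blue marked bay at the end of the splashback, and finally swing the red keeper bar fully shut in front of it. Leave the other things on the bench where they are.

Things in the scene. Friction and masses are not known exactly. Their poses are not given: they have to be found in the camera images.
- station: Fixed white upright splashback, smooth and slippery. Origin on the bench at the foot of its front face; +x points into the panel (free space at x < 0), +y along it, z up. Panel: 12 mm thick, y -240 to +180 mm, 146 mm high. End stop: plate 70 mm high at y 164 to 176 mm, standing out to x = -95 mm; hinge post (radius 9 mm, 80 mm high) at x = -101, y = +170 mm.
- bay (a point): Centre of the blue bay, an 86 mm square painted on the bench beside the end stop, at x -45, y +117 mm in the station's axes (same axes). The upright jar's centre belongs over it.
- gate (a joint): Red keeper bar, level, hinged on the post; 10 mm thick, 22 mm tall, middle 55 mm above the bench. 0 rad = shut: from the post along the station's -y, 101 mm before the panel, across the bay's front. Grows as it swings away from the panel; 1.57 points straight out (station -x); limit 2.0. Friction of 0.05 N m keeps it where left.
- gate_tip (a point): Middle of the black round end (radius 9 mm, 44 to 84 mm above the bench) of the keeper bar, 112 mm from the hinge axis, 55 mm above the bench.
- jar_center (a point): Centre of the fallen jar (amber glass, white lid, 0.25 to 0.45 kg, slides easily on the bench). Own +x runs along its axis from base to lid. 150 mm long: base at x -75, body of radius 40 mm to x +38, neck and lid of radius 27 mm to x +75 mm. Starts lying, centre 40 mm above the bench, lid towards the splashback; standing, its centre is 75 mm up. Leaning under 30 degrees, it drops onto its base.
- mate_center (a point): Centre of a second jar of the same size (green glass, black lid), standing near the other end of the splashback; own +x points up. Leave alone.
- dishes: Stack of three glass dishes, radius 45 mm, 47 mm high; origin at its underside. Leave alone.
- slidebox: Blue slide box, 90 x 170 x 26 mm, origin at its underside. Leave alone.
- washbottle: White squeeze bottle with red cap, radius 34 mm, 190 mm high, origin at its underside. Leave alone.
- vial: Glass vial with white cap, radius 14 mm, 61 mm high, origin at its underside. Leave alone.
- forceps: Steel forceps lying flat, 130 x 9 x 5 mm, origin at the underside. Leave alone.
Things that resemble listed ones, but are neither listed nor needed, are in the scene too. What is shaped like the part that bears jar_center but purple is not meant.

How it is judged:
On the way, in this order (a step that is already met when the one before it is completed fails the run):
1. the jar leans on the splashback: tilted 15 to 70 degrees from upright, its centre over 50 mm high and touching the station (contact force between jar and station above 0.1 N and angle between jar_center's own x axis and vertical between 0.26 and 1.22 rad and height (world z) of jar_center above 0.05 m), for 0.1 s.
2. the jar stands upright on the bench by itself, not held (angle between jar_center's own x axis and vertical below 0.1 rad and height (world z) of jar_center below 0.082 m and contact force between the fingers and jar below 0.1 N), for 0.2 s.
3. the jar stands upright on the blue bay (angle between jar_center's own x axis and vertical below 0.1 rad and height (world z) of jar_center below 0.082 m and horizontal distance between jar_center and bay below 0.018 m), for 0.2 s.
At the end, for the whole second after the job is handed in: The jar stands upright (within 6 degrees) on the bench, at rest, its centre within 18 mm of the bay's centre, and the keeper bar is shut (below 0.12 rad) (all of step 3 and height (world z) of jar_center above 0.068 m and value of joint gate below 0.12 rad and linear speed of jar below 0.02 m/s); the robot touches nothing.
It fails at once if the second jar is moved by more than 20 mm or tipped (distance of mate_center from where it was at the start of the episode above 0.02 m or angle between mate_center's own x axis and vertical above 0.3 rad).
It fails at once if dishes, slide box, squeeze bottle, vial or forceps moved by more than 20 mm (distance of any of dishes, slidebox, washbottle, vial, forceps from where it was at the start of the episode above 0.02 m).
It also fails if it takes over 72 s, if anything falls off the work surface, if the arm or the gripper's body presses on something with over 40 N, if the wrist force passes 120 N, or if a joint passes its speed limit or range.

## Working session

There is one attempt and no reset: what is moved stays moved. The work goes in short steps, Python scripts to look and compute and a shell command to move; the robot and the scene stay as the last step left them, time stands still between calls to the robot, and variables do not carry over. Pictures are saved under pics/ and viewed, and the job is handed in when it is done.

```bash
ls; mkdir -p pics
cat > h.py <<'E'
import numpy as np, cv2
from rig import robot, viewer, spotter
from scipy.spatial.transform import Rotation as R
def shot(name, save):
    p=viewer.camera(name); cv2.imwrite(f'pics/{save}.png',cv2.cvtColor(p['img'],cv2.COLOR_RGB2BGR)); return p
def Rc(p):
    a=np.array(p['attitude'],float)
    return a if a.shape==(3,3) else R.from_quat(a).as_matrix()
def w(p,at): return Rc(p)@np.array(at)+np.array(p['xyz'])
def ray(p,uv,z):
    n=cv2.undistortPoints(np.array([[uv]],float),p['camera_matrix'],np.array(p['distortion']))[0,0]
    d=Rc(p)@np.array([n[0],n[1],1.]); o=np.array(p['xyz']); return o+d*(z-o[2])/d[2]
def pix(p,X):
    Xc=Rc(p).T@(np.array(X)-np.array(p['xyz']))
    return cv2.projectPoints(Xc.reshape(1,3),np.zeros(3),np.zeros(3),np.array(p['camera_matrix']),np.array(p['distortion']))[0].ravel()
E
python3 - <<'E'
from h import *
o=robot.get_obs()
print({k:np.round(v,3) for k,v in o.items()}, robot.hold_point_z)
for c in ('scene','top'):
    p=shot(c,c+'0'); print(c,p['xyz'],p['attitude'],p['camera_matrix'])
    for n in ['station','jar_center','mate_center','gate','gate_tip','dishes','slidebox','washbottle','vial','forceps']:
        for d in spotter.boxes_of(n,p)[:4]:
            print(n,round(d['score'],2),np.round(w(p,d['at']),3),np.round(pix(p,w(p,d['at']))))
E
```

```text
pics
{'time': np.float64(0.0), 'q': array([ 0.946,  0.528,  1.434, -0.   ,  1.181, -0.179]), 'joint_velocities': array([ 0.   ,  0.   , -0.   , -0.   ,  0.001,  0.   ]), 'joint_torque': array([  0.   , -44.004, -17.659,   0.063,   0.058,  -0.   ]), 'position': array([0.269, 0.563, 0.222]), 'tool_rot': array([ 0.221,  0.975, -0.001, -0.   ]), 'ft_force': array([ 0.004, -1.081,  0.531]), 'moment': array([-0.022, -0.004, -0.02 ]), 'grip_width': np.float64(0.087)} -0.0187
scene [1.3735702  0.64905639 0.73434356] [ 0.39860096  0.78373679 -0.42185913 -0.22115336] [[443.07023532   0.         314.50287912]
 [  0.         443.07023532 204.73845123]
 [  0.           0.           1.        ]]
station 0.45 [0.666 0.168 0.031] [321. 254.]
jar_center 0.97 [ 0.829 -0.094  0.066] [197. 237.]
jar_center 0.58 [ 0.45  -0.12   0.055] [285. 177.]
gate 0.87 [ 0.548 -0.029  0.057] [288. 199.]
gate 0.67 [ 0.562 -0.177  0.069] [246. 182.]
gate_tip 0.6 [ 0.549 -0.027  0.054] [289. 200.]
dishes 0.96 [0.481 0.156 0.045] [356. 214.]
slidebox 0.65 [0.664 0.169 0.03 ] [321. 254.]
slidebox 0.22 [0.447 0.305 0.036] 
[... 320 characters left out ...]
 [  0.           0.           1.        ]]
station 0.76 [ 0.528 -0.226  0.074] [413. 225.]
jar_center 0.68 [ 0.429 -0.131  0.069] [378. 263.]
jar_center 0.58 [ 0.791 -0.128  0.073] [373. 129.]
mate_center 0.95 [ 0.297 -0.276  0.117] [440. 316.]
gate 0.61 [ 0.542 -0.028  0.063] [338. 221.]
gate_tip 0.46 [ 0.538 -0.026  0.067] [337. 222.]
dishes 0.92 [0.456 0.146 0.045] [272. 254.]
dishes 0.39 [ 0.425 -0.13   0.07 ] [378. 265.]
slidebox 0.55 [0.641 0.152 0.023] [271. 188.]
washbottle 0.94 [0.306 0.337 0.119] [192. 314.]
vial 0.66 [0.436 0.297 0.058] [214. 262.]
vial 0.57 [ 0.294 -0.278  0.118] [441. 317.]
forceps 0.48 [0.605 0.367 0.007] [194. 202.]
forceps 0.21 [0.304 0.338 0.118] [191. 315.]
```

View pics/scene0.png

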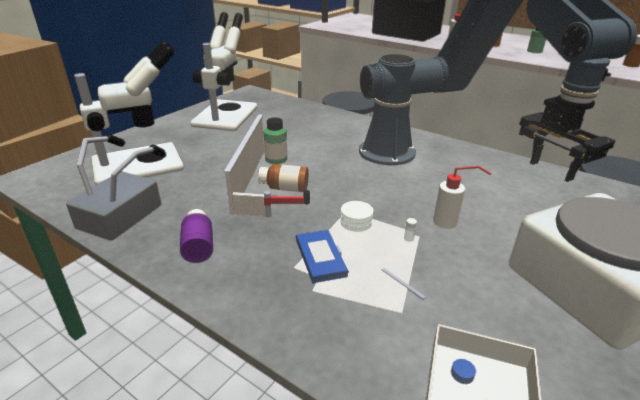

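View pics/top0.png

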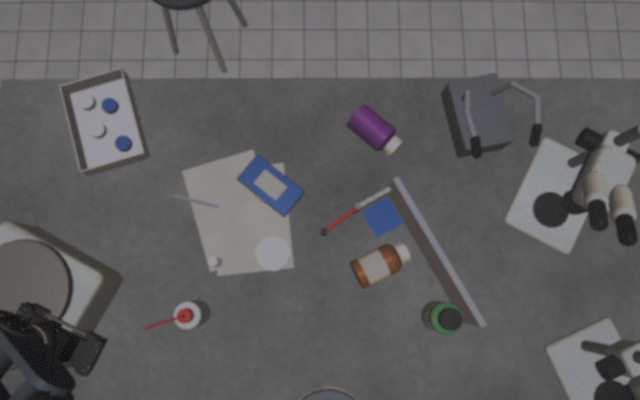

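The candidates for the jar are the amber one at top (378,263) / scene (285,177) and the purple one at top (373,129) / scene (197,237). Amber with a white lid fits the description, and purple is excluded. I'll confirm it with a crop and then fit the station pose.

Run:
```python
import cv2
a=cv2.imread('pics/top0.png')[165:345,310:500]; b=cv2.imread('pics/scene0.png')[110:220,220:330]
a=cv2.convertScaleAbs(cv2.resize(a,(760,720)),alpha=1.5)[:, :]; cv2.imwrite('pics/c_top.png',cv2.resize(a,(624,590)))
cv2.imwrite('pics/c_sc.png',cv2.resize(b,(590,590),interpolation=cv2.INTER_CUBIC))
```

```text
(no output)
```

View pics/c_top.png

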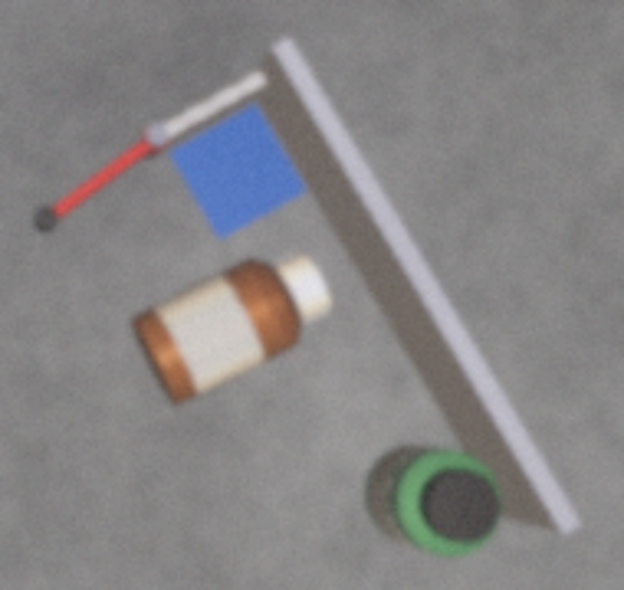

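View pics/c_sc.png

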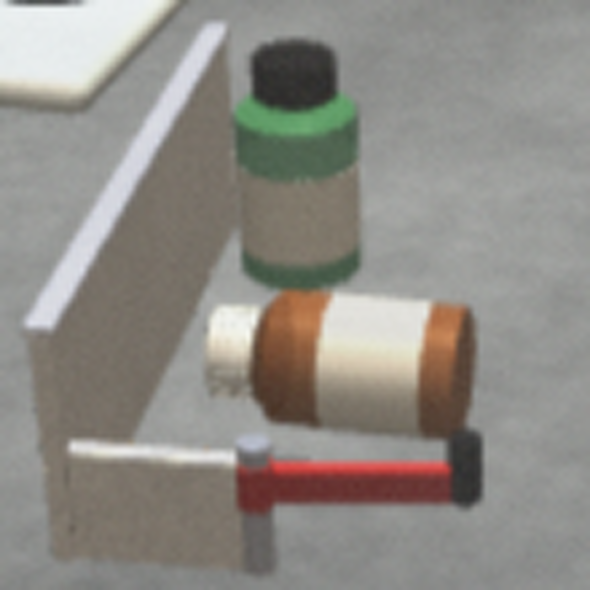

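The crop confirms the amber jar with the white lid, lying with its lid towards the splashback. Its base is at crop (155,363) and its lid at (312,288). The gate is at about 1.6 rad and the bay is free.

```bash
cat > fit.py <<'E'
from h import *
from scipy.optimize import least_squares
P={c:viewer.camera(c) for c in ('top','scene')}
T=lambda u:(310+u[0]/3.284,165+u[1]/3.278); S=lambda u:(220+u[0]/5.364,110+u[1]/5.364)
pts=[('top',T((272,48)),(0,.18,.146)),('top',T((292,38)),(.012,.18,.146)),('top',T((560,535)),(0,-.24,.146)),('top',T((580,522)),(.012,-.24,.146)),
('top',T((262,105)),(-.002,.16,0)),('top',T((303,188)),(-.002,.074,0)),('top',T((222,238)),(-.088,.074,0)),('top',T((170,152)),(-.088,.16,0)),('top',T((157,133)),(-.101,.17,.08)),
('scene',S((50,328)),(0,.18,.146)),('scene',S((25,325)),(.012,.18,.146)),('scene',S((226,25)),(0,-.24,.146)),('scene',S((254,442)),(-.101,.17,.08))]
def st(v,l):
    c,s=np.cos(v[2]),np.sin(v[2]); return np.array([v[0]+c*l[0]-s*l[1],v[1]+s*l[0]+c*l[1],l[2]])
f=lambda v:np.concatenate([pix(P[c],st(v,l))-np.array(u) for c,u,l in pts])
r=least_squares(f,[.528,-.2,-1.0],loss='soft_l1'); v=r.x
print('station',np.round(v,4),np.round(f(v).reshape(-1,2),1).tolist())
np.save('st.npy',v)
print('bay',st(v,(-.045,.117,0)),'post',st(v,(-.101,.17,0)))
tip=ray(P['top'],T((46,218)),.084); print('tip',tip)
d=tip-st(v,(-.101,.17,.084)); xa=np.array([np.cos(v[2]),np.sin(v[2])]); ya=np.array([-xa[1],xa[0]])
print('gate ang',np.arctan2(-d[:2]@xa,-d[:2]@ya),np.linalg.norm(d[:2]))
# jar: fit cylinder via silhouette pts at z=.04 (base corners, lid corners) 
jp=[('top',T((135,322)),(-.075,.04,0)),('top',T((178,404)),(-.075,-.04,0)),('top',T((306,256)),(.075,.027,0)),('top',T((331,302)),(.075,-.027,0))]
def jr(v,l):
    c,s=np.cos(v[2]),np.sin(v[2]); return np.array([v[0]+c*l[0]-s*l[1],v[1]+s*l[0]+c*l[1],.04+l[2]])
g=lambda v:np.concatenate([pix(P[c],jr(v,l))-np.array(u) for c,u,l in jp])
r=least_squares(g,[.44,-.12,-1.]); j=r.x; print('jar',np.round(j,4),g(j).round(1))
dd=j[:2]-v[:2]; print('jar in station',dd@xa,dd@ya,'dyaw',np.degrees(j[2]-v[2]))
for n in ['mate_center']:
    for d in spotter.boxes_of(n,P['top'])[:1]:
        m=w(P['top'],d['at']); dd=m[:2]-v[:2]; print(n,m,dd@xa,dd@ya)
E
python3 fit.py
```

```text
station [ 0.48   -0.2514 -1.0665] [[0.3, -1.0], [-1.7, -0.2], [1.4, -0.3], [-0.5, 1.2], [-2.4, -0.6], [0.8, 0.7], [-1.1, 0.4], [-0.9, -0.2], [0.0, 0.1], [-0.7, -1.0], [-0.3, -0.8], [-0.2, -1.1], [-0.7, -1.0]]
bay [ 0.56066619 -0.15544235  0.        ] post [ 0.58000633 -0.08080349  0.        ]
tip [0.51183457 0.0088205  0.084     ]
gate ang 1.4248612874831514 0.11260483867713952
jar [ 0.4322 -0.1473 -1.1046] [-0.6 -1.   0.4  1.1 -0.9 -2.1  1.1  1.9]
jar in station -0.11421899091840025 0.0084155984748489 dyaw -2.185444127871495
mate_center [ 0.29394184 -0.27598412  0.11647049] -0.06835620771628491 -0.1747647808018048
```

```bash
cat > go.py <<'E'
from h import *
V=np.load('st.npy')
def st(l):
    c,s=np.cos(V[2]),np.sin(V[2]); return np.array([V[0]+c*l[0]-s*l[1],V[1]+s*l[0]+c*l[1],l[2]])
def inv(p):
    c,s=np.cos(V[2]),np.sin(V[2]); d=np.array(p[:2])-V[:2]; return np.array([c*d[0]+s*d[1],-s*d[0]+c*d[1],p[2]])
Rs=R.from_euler('z',V[2])
def goal(l,yaw=0.,pitch=0.,flip=None):
    """TCP goal in station coords; yaw deg about z, pitch deg: tool z tilts from down toward +x_st"""
    o=robot.get_obs(); Rt=R.from_quat(o['tool_rot']); p=np.array(o['position'])
    B=[]
    for s in (1,-1):
        y=np.array([0,s,0.]); a=np.radians(pitch); z=np.array([np.sin(a),0,-np.cos(a)]); x=np.cross(y,z)
        B.append(Rs*R.from_euler('z',yaw,degrees=True)*R.from_matrix(np.c_[x,y,z]))
    if flip is None: flip=int(np.argmin([(Rt.inv()*b).magnitude() for b in B]))
    g=B[flip]; print('flip',flip,'t',round(float(o['time']),2),'q',np.round(o['q'],2),'grip',round(float(o['grip_width']),4))
    print('tcp st',inv(p).round(4),'toolz st',Rs.inv().apply(Rt.apply([0,0,1])).round(3),'tooly st',Rs.inv().apply(Rt.apply([0,1,0])).round(3),'F',np.round(o['ft_force'],1),'world',p.round(3))
    d=st(l)-p
    print('shift40',(Rt.inv().apply(d)/.04).round(2),'| turn5',((Rt.inv()*g).as_rotvec(degrees=True)/5).round(2),'| in goal frame',(g.inv().apply(d)/.04).round(2))
E
python3 -c "
from go import *
goal((-.0577,.0062,.15),-2.2,0,0);goal((-.0577,.0062,.15),-2.2,0,1)"
```

```text
flip 0 t 1.25 q [ 0.95  0.53  1.43 -0.    1.18 -0.18] grip 0.087
tcp st [-0.8155  0.2097  0.2226] toolz st [ 0.  0. -1.] tooly st [-0.582  0.814  0.   ] F [-0.6  0.4 -0.1] world [0.269 0.564 0.223]
shift40 [-12.45 -15.16   1.81] | turn5 [0.   0.   7.55] | in goal frame [-19.13  -4.36   1.81]
flip 1 t 1.25 q [ 0.95  0.53  1.43 -0.    1.18 -0.18] grip 0.087
tcp st [-0.8155  0.2097  0.2226] toolz st [ 0.  0. -1.] tooly st [-0.582  0.814  0.   ] F [-0.6  0.4 -0.1] world [0.269 0.564 0.223]
shift40 [-12.45 -15.16   1.81] | turn5 [ -0.     0.   -28.45] | in goal frame [19.13  4.36  1.81]
```

```bash
python3 -m crank '0 0 0 0 0 -1 -1;0 0 0 0 0 -1 -1;0 0 0 -0.8 -0.98 0 -1;0 0 0 -0.8 -0.98 0 -1;0 0 0 -0.8 -0.98 0 -1'
python3 -m crank '0 0 0 -0.8 -0.98 0 -1;0 0 0 -0.8 -0.98 0 -1;0 0 0 -0.8 -0.98 0 -1;0 0 0 -0.8 -0.98 0 -1;0 0 0 -0.8 -0.98 0 -1'
python3 -m crank '0 0 0 -0.8 -0.98 0 -1;0 0 0 -0.8 -0.98 0 -1;0 0 0 -0.8 -0.98 0 -1;0 0 0 -0.8 -0.98 0 -1;0 0 1 0 0 0 -1'
python3 -m crank '0 0 1 0 0 0 -1;0 0 1 0 0 0 -1;0 0 1 0 0 0 -1;0 0 1 0 0 0 -1;0 0 1 0 0 0 -1'
python3 -c "
from go import *
goal((-.0577,.0062,.15),-2.2,0)"
```

```text
time: 1.88
position: [0.3065, 0.4162, 0.3048]
tool_rot: [0.218, 0.976, 0.001, 0.001]
ft_force: [0.8, -0.6, -0.7]
grip_width: 0.0869
time: 2.5
position: [0.3694, 0.1633, 0.3061]
tool_rot: [0.217, 0.976, 0.002, 0.004]
ft_force: [1.1, -0.6, 0.3]
grip_width: 0.087
time: 3.12
position: [0.4216, -0.0433, 0.3079]
tool_rot: [0.263, 0.965, 0.003, 0.007]
ft_force: [-0.2, 0.9, 0.2]
grip_width: 0.087
time: 3.75
position: [0.4216, -0.045, 0.3085]
tool_rot: [0.474, 0.88, 0.004, 0.007]
ft_force: [-0.4, -0.3, -0.9]
grip_width: 0.087
flip 0 t 3.75 q [-0.38  0.13  1.8   0.01  1.2  -0.96] grip 0.087
tcp st [-0.2089  0.0486  0.3085] toolz st [ 0.008  0.015 -1.   ] tooly st [-0.078  0.997  0.015] F [-0.4 -0.3 -0.9] world [ 0.422 -0.045  0.309]
shift40 [-3.65 -1.41  3.98] | turn5 [0.17 0.09 1.33] | in goal frame [-3.82 -0.91  3.96]
```

```bash
python3 -m crank '0.17 0.09 0.9 -0.9 -0.35 0 -1;0 0 0.43 -0.92 -0.28 0 -1;0 0 0 -0.95 -0.24 0 -1;0 0 0 -0.95 -0.24 0 -1;0 0 0 0 0 1 -1'
python3 -m crank '0 0 0 0 0 1 -1;0 0 0 0 0 1 -1;0 0 0 0 0 0 -1'
python3 - <<'E'
from go import *
goal((-.0577,.0062,.15),-2.2,0); goal((-.0577,.0062,.021),-2.2,0)
p=shot('scene','s1');b=cv2.imread('pics/s1.png')[60:220,200:360]; cv2.imwrite('pics/s1c.png',cv2.resize(b,(590,590)))
E
```

```text
time: 4.38
position: [0.458, -0.2031, 0.2718]
tool_rot: [0.526, 0.851, -0.0, 0.006]
ft_force: [-0.3, 0.9, -0.9]
grip_width: 0.0869
time: 4.75
position: [0.4577, -0.204, 0.1882]
tool_rot: [0.526, 0.85, -0.0, 0.004]
ft_force: [0.7, -0.2, 1.1]
grip_width: 0.0868
flip 0 t 4.75 q [-0.64  0.41  1.78  0.    0.94 -1.11] grip 0.0868
tcp st [-0.0523  0.0034  0.1882] toolz st [ 0.008  0.004 -1.   ] tooly st [0.042 0.999 0.004] F [ 0.7 -0.2  1.1] world [ 0.458 -0.204  0.188]
shift40 [0.15 0.06 0.96] | turn5 [ 0.05  0.09 -0.04] | in goal frame [0.14 0.07 0.96]
flip 0 t 4.75 q [-0.64  0.41  1.78  0.    0.94 -1.11] grip 0.0868
tcp st [-0.0523  0.0034  0.1882] toolz st [ 0.008  0.004 -1.   ] tooly st [0.042 0.999 0.004] F [ 0.7 -0.2  1.1] world [ 0.458 -0.204  0.188]
shift40 [0.17 0.05 4.18] | turn5 [ 0.05  0.09 -0.04] | in goal frame [0.14 0.07 4.18]
```

View pics/s1c.png

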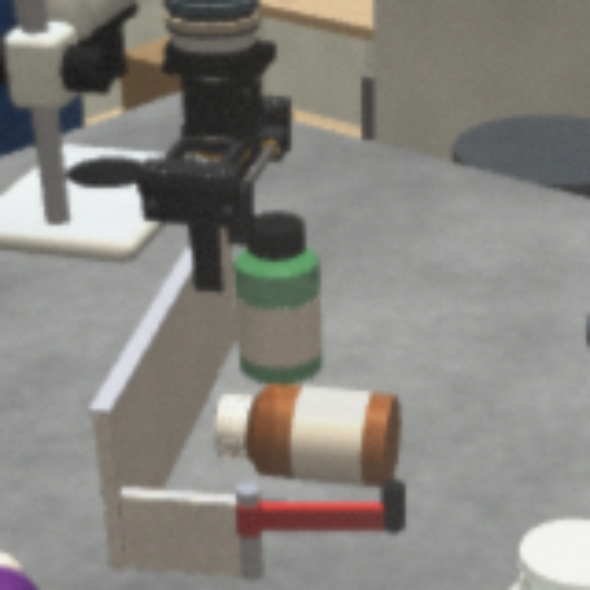

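The picture shows the gripper above the lid at crop (205,270), between panel and jar, and the jar hasn't moved. Next I descend over the lid.

```bash
python3 -m crank '0.05 0.09 0 0.15 0.05 0.9 -1;0 0 0 0 0 1 -1;0 0 0 0 0 1 -1;0 0 0 0 0 0.9 -1;0 0 0 0 0 0.3 -1'
python3 -c "
from go import *
goal((-.0577,.0062,.021),-2.2,0)"
```

```text
time: 5.42
position: [0.4722, -0.2079, 0.0337]
tool_rot: [0.526, 0.85, -0.001, 0.017]
ft_force: [-0.5, 0.5, -0.0]
grip_width: 0.0869
flip 0 t 5.42 q [-0.63  0.69  1.87  0.    0.55 -1.1 ] grip 0.0869
tcp st [-0.0419  0.0142  0.0337] toolz st [ 0.031  0.015 -0.999] tooly st [0.041 0.999 0.016] F [-0.5  0.5 -0. ] world [ 0.472 -0.208  0.034]
shift40 [ 0.4  -0.22  0.3 ] | turn5 [ 0.18  0.35 -0.03] | in goal frame [ 0.39 -0.22  0.32]
```

```bash
python3 -m crank '0.18 0.35 0 0.4 -0.22 0.15 -1;0 0 0 0 0 0 -1'
python3 -c "
from go import *
goal((-.0577,.0062,.021),-2.2,0)"
```

```text
time: 5.68
position: [0.458, -0.1979, 0.0289]
tool_rot: [0.526, 0.851, 0.0, 0.001]
ft_force: [-1.0, 0.8, 0.5]
grip_width: 0.0869
flip 0 t 5.67 q [-0.63  0.69  1.89  0.    0.56 -1.1 ] grip 0.0869
tcp st [-0.0574  0.0066  0.0289] toolz st [ 0.002  0.001 -1.   ] tooly st [0.04  0.999 0.001] F [-1.   0.8  0.5] world [ 0.458 -0.198  0.029]
shift40 [ 0.01 -0.01  0.2 ] | turn5 [ 0.01  0.02 -0.02] | in goal frame [ 0.01 -0.01  0.2 ]
```

```bash
python3 -m crank '0 0 0 0 0 0.2 -1;0 0 0 0 0 0 1;0 0 0 0 0 0 1;0 0 0 0 0 0 1;0 0 0 0 0 0 1' 40
python3 -c "
from go import *
goal((-.0577,.0062,.021),-2.2,0)"
```

```text
time: 6.3
position: [0.46, -0.1993, 0.0231]
tool_rot: [0.526, 0.851, -0.0, 0.004]
ft_force: [2.2, 0.2, -0.4]
grip_width: 0.0546
flip 0 t 6.3 q [-0.63  0.7   1.89  0.    0.54 -1.1 ] grip 0.0546
tcp st [-0.0553  0.0077  0.0231] toolz st [ 0.007  0.004 -1.   ] tooly st [0.04  0.999 0.004] F [ 2.2  0.2 -0.4] world [ 0.46  -0.199  0.023]
shift40 [ 0.06 -0.04  0.05] | turn5 [ 0.04  0.08 -0.02] | in goal frame [ 0.06 -0.04  0.05]
```

```bash
cat > tilt.py <<'E'
from go import *
import sys
# suggest rows: grasp point path with base corner on bench; args: target theta, target grasp x_st, rows, zoff
def sug(th1,gx1,n,zoff=.004,L=.134):
    o=robot.get_obs(); Rt=R.from_quat(o['tool_rot']); p=inv(np.array(o['position'])); tz=Rs.inv().apply(Rt.apply([0,0,1]));ty=Rs.inv().apply(Rt.apply([0,1,0]))
    th0=np.degrees(np.arctan2(tz[0],-tz[2])); g0=p-.0187*tz
    print('t',o['time'].round(2),'th',th0.round(1),'grasp st',g0.round(4),'tz',tz.round(3),'ty',ty.round(3),'F st',Rs.inv().apply(o['ft_force']).round(1),'q',o['q'].round(2),'grip',o['grip_width'].round(4))
    T=lambda t,gx:np.array([gx+.0187*np.sin(t),p[1],L*np.sin(t)+.04*np.cos(t)+zoff-.0187*np.cos(t)])
    prev=p;tp=np.radians(th0)
    for i in range(1,n+1):
        t=np.radians(th0+(th1-th0)*i/n); q=T(t,g0[0]+(gx1-g0[0])*i/n); d=(q-prev)/.04
        print('0 %.2f 0 %.2f 0 %.2f'%(-np.degrees(t-tp)/5,-d[0]*np.cos(tp)-d[2]*np.sin(tp),d[0]*np.sin(tp)-d[2]*np.cos(tp)))
        prev=q;tp=t
if __name__=='__main__': sug(*[float(a) if i!=2 else int(a) for i,a in enumerate(sys.argv[1:])])
E
python3 tilt.py 22 -.055 5
```

```text
Traceback (most recent call last):
  File "tilt.py", line 14, in <module>
    if __name__=='__main__': sug(*[float(a) if i!=2 else int(a) for i,a in enumerate(sys.argv[1:])])
                             ~~~^^^^^^^^^^^^^^^^^^^^^^^^^^^^^^^^^^^^^^^^^^^^^^^^^^^^^^^^^^^^^^^^^^^^
  File "tilt.py", line 7, in sug
    print('t',o['time'].round(2),'th',th0.round(1),'grasp st',g0.round(4),'tz',tz.round(3),'ty',ty.round(3),'F st',Rs.inv().apply(o['ft_force']).round(1),'q',o['q'].round(2),'grip',o['grip_width'].round(4))
              ^^^^^^^^^^^^^^^
AttributeError: 'float' object has no attribute 'round'
```

```bash
sed -i "s/o\['time'\].round(2)/round(float(o['time']),2)/;s/o\['q'\].round/np.array(o['q']).round/;s/o\['grip_width'\].round(4)/round(float(o['grip_width']),4)/" tilt.py
python3 tilt.py 22 -.055 5
```

```text
t 6.3 th 0.4 grasp st [-0.0554  0.0076  0.0418] tz [ 0.007  0.004 -1.   ] ty [0.04  0.999 0.004] F st [ 0.9  2.1 -0.4] q [-0.63  0.7   1.89  0.    0.54 -1.1 ] grip 0.0546
0 -0.86 0 -0.04 0 -0.33
0 -0.86 0 -0.06 0 -0.24
0 -0.86 0 -0.07 0 -0.23
0 -0.86 0 -0.09 0 -0.22
0 -0.86 0 -0.10 0 -0.20
```

```bash
python3 -m crank '0 -0.86 0 -0.04 0 -0.33 1;0 -0.86 0 -0.06 0 -0.24 1;0 -0.86 0 -0.07 0 -0.23 1;0 -0.86 0 -0.09 0 -0.22 1;0 -0.86 0 -0.1 0 -0.2 1'; python3 tilt.py 45 -.05 5
```

```text
time: 6.92
position: [0.4606, -0.2064, 0.0706]
tool_rot: [0.518, 0.836, -0.097, 0.154]
ft_force: [-1.5, -1.4, -2.7]
grip_width: 0.0532
t 6.92 th 21.0 grasp st [-0.0554  0.0051  0.088 ] tz [ 0.358 -0.017 -0.934] ty [ 0.044  0.999 -0.001] F st [ 0.5 -2.  -2.7] q [-0.52  0.61  2.06 -0.9   0.26 -0.13] grip 0.0532
0 -0.96 0 -0.16 0 -0.23
0 -0.96 0 -0.15 0 -0.18
0 -0.96 0 -0.16 0 -0.15
0 -0.96 0 -0.16 0 -0.13
0 -0.96 0 -0.16 0 -0.10
```

```bash
python3 -m crank '0 -0.96 0 -0.16 0 -0.23 1;0 -0.96 0 -0.15 0 -0.18 1;0 -0.96 0 -0.16 0 -0.15 1'; python3 tilt.py 45 -.05 3
```

```text
time: 7.3
position: [0.472, -0.2105, 0.1094]
tool_rot: [0.51, 0.816, -0.156, 0.225]
ft_force: [1.2, -0.2, -3.2]
grip_width: 0.0532
t 7.3 th 31.7 grasp st [-0.0495  0.0138  0.1253] tz [ 0.524 -0.052 -0.85 ] ty [ 0.058  0.998 -0.025] F st [ 0.7  1.  -3.2] q [-0.42  0.57  2.09 -1.43  0.37  0.46] grip 0.0532
0 -0.89 0 0.10 0 0.21
0 -0.89 0 -0.12 0 -0.13
0 -0.89 0 -0.12 0 -0.11
```

Run:
```python
from go import *
p=shot('scene','s2');b=cv2.imread('pics/s2.png')[60:220,200:360]; cv2.imwrite('pics/s2c.png',cv2.resize(b,(590,590)))
```

```text
(no output)
```

View pics/s2c.png

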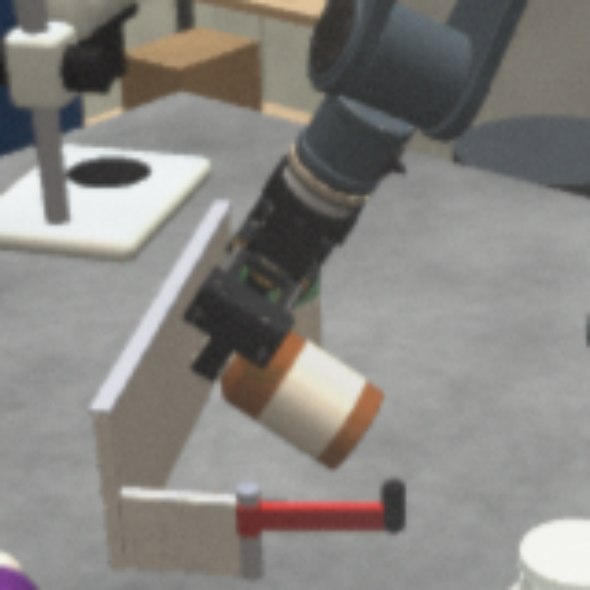

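The jar is held rigidly at about 32° elevation, with its body at crop (305,400), and the lid is near the panel. I'll touch the panel in small steps.

```bash
python3 -m crank '0 0 0 -0.23 0 0.15 1;0 0 0 -0.15 0 0.1 1;0 0 0 0 0 0 1'; python3 tilt.py 45 -.05 1
```

```text
time: 7.72
position: [0.4827, -0.2276, 0.1097]
tool_rot: [0.509, 0.816, -0.155, 0.227]
ft_force: [-0.3, 0.3, -3.3]
grip_width: 0.053
t 7.72 th 31.8 grasp st [-0.0294  0.0148  0.1256] tz [ 0.526 -0.048 -0.849] ty [ 0.056  0.998 -0.022] F st [-0.4 -0.1 -3.3] q [-0.45  0.58  2.06 -1.4   0.35  0.4 ] grip 0.053
0 -2.65 0 0.31 0 -0.31
```

```bash
python3 -m crank '0 0 0 -0.07 0 0.04 1;0 0 0 0 0 0 1'; python3 tilt.py 45 -.05 1;python3 -m crank '0 0 0 -0.07 0 0.04 1;0 0 0 0 0 0 1'; python3 tilt.py 45 -.05 1
```

```text
time: 7.98
position: [0.4832, -0.2312, 0.109]
tool_rot: [0.51, 0.816, -0.155, 0.226]
ft_force: [-0.5, 0.5, -5.1]
grip_width: 0.0532
t 7.97 th 31.6 grasp st [-0.0259  0.0135  0.1249] tz [ 0.524 -0.05  -0.85 ] ty [ 0.057  0.998 -0.023] F st [-0.7 -0.2 -5.1] q [-0.46  0.58  2.05 -1.39  0.35  0.38] grip 0.0532
0 -2.67 0 0.38 0 -0.37
time: 8.22
position: [0.4827, -0.232, 0.1078]
tool_rot: [0.51, 0.816, -0.154, 0.223]
ft_force: [0.2, -0.3, -3.6]
grip_width: 0.053
t 8.22 th 31.4 grasp st [-0.0254  0.0127  0.1238] tz [ 0.52  -0.049 -0.853] ty [ 0.056  0.998 -0.023] F st [ 0.3  0.  -3.6] q [-0.46  0.58  2.05 -1.38  0.35  0.37] grip 0.053
0 -2.73 0 0.37 0 -0.40
```

```bash
python3 -m crank '0 0 0 -0.2 0 0.12 1;0 0 0 -0.1 0 0.06 1;0 0 0 -0.1 0 0.06 1'; python3 tilt.py 45 -.05 1;python3 -m crank '0 0 0 -0.2 0 0.12 1;0 0 0 -0.2 0 0.12 1'; python3 tilt.py 45 -.05 1
python3 - <<'E'
from go import *
p=shot('scene','s3');b=cv2.imread('pics/s3.png')[60:220,200:360]; cv2.imwrite('pics/s3c.png',cv2.resize(b,(590,590)))
p=shot('top','t3');b=cv2.imread('pics/t3.png')[165:345,310:500]; cv2.imwrite('pics/t3c.png',cv2.convertScaleAbs(cv2.resize(b,(590,560)),alpha=1.5))
E
```

```text
time: 8.6
position: [0.4803, -0.2344, 0.1011]
tool_rot: [0.509, 0.821, -0.146, 0.212]
ft_force: [-4.3, 10.1, -1.1]
grip_width: 0.0531
t 8.6 th 29.8 grasp st [-0.024   0.0093  0.1173] tz [ 0.496 -0.045 -0.867] ty [ 0.049  0.998 -0.024] F st [-10.9   1.1  -1.1] q [-0.48  0.59  2.05 -1.32  0.33  0.29] grip 0.0531
0 -3.05 0 0.32 0 -0.55
time: 8.85
position: [0.4774, -0.2369, 0.0943]
tool_rot: [0.508, 0.826, -0.14, 0.201]
ft_force: [-10.2, 23.5, 2.7]
grip_width: 0.0532
t 8.85 th 28.2 grasp st [-0.0227  0.0055  0.1108] tz [ 0.472 -0.044 -0.88 ] ty [ 0.043  0.999 -0.026] F st [-25.5   2.4   2.7] q [-0.5   0.59  2.05 -1.26  0.31  0.21] grip 0.0532
0 -3.36 0 0.27 0 -0.70
```

View pics/s3c.png

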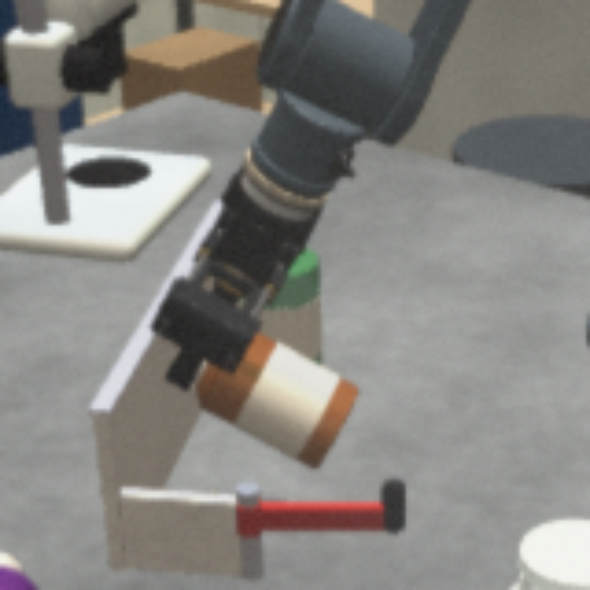

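View pics/t3c.png

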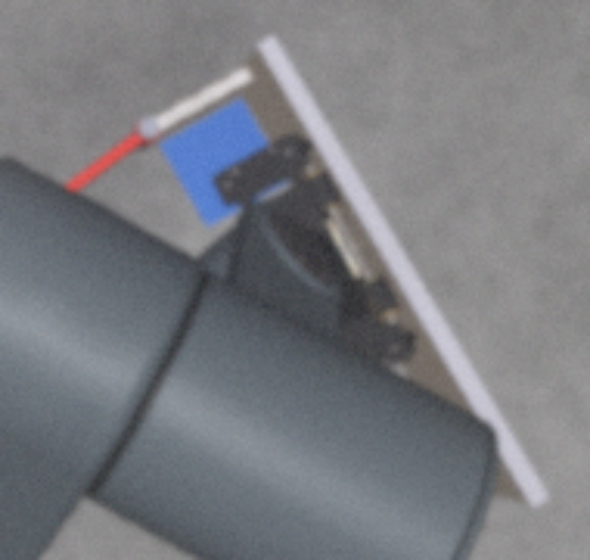

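Step 1 looks met: the lid edge pressed on the panel with 11–25 N, at about 60° tilt, with the centre at about 83 mm. Joint 4 is at its range limit for this heading. So I'll back off, lift, and set the jar upright at a clear spot where the arm can tilt further. First I check the free space.

```bash
python3 -m crank '0 0 0 0.5 0 -0.3 1;0 0 0 0.4 0 -0.9 1;0 0 0 0.1 0 -1 1;0 0 0 0.1 0 -1 1;0 0 0 0 0 0 1'
python3 - <<'E'
from go import *
p=viewer.camera('top')
for n,uv in dict(sb1=(288,215),sb2=(303,190),sb3=(238,182),purlid=(397,148),purbase=(350,122),dish=(272,254)).items(): print(n,ray(p,uv,.03).round(3))
goal((-.2,.05,.2))
E
```

```text
time: 9.57
position: [0.4334, -0.1451, 0.1871]
tool_rot: [0.508, 0.826, -0.141, 0.198]
ft_force: [1.4, -1.4, -4.3]
grip_width: 0.0531
sb1 [0.563 0.105 0.03 ]
sb2 [0.632 0.064 0.03 ]
sb3 [0.656 0.242 0.03 ]
purlid [ 0.751 -0.198  0.03 ]
purbase [ 0.827 -0.069  0.03 ]
dish [0.458 0.147 0.03 ]
flip 0 t 9.62 q [-0.33  0.34  2.1  -0.82  0.5  -0.11] grip 0.0533
tcp st [-0.115   0.0104  0.1861] toolz st [ 0.469 -0.05  -0.882] tooly st [ 0.044  0.998 -0.033] F [ 0.  -0.1 -3.9] world [ 0.434 -0.146  0.186]
shift40 [ 1.74  0.88 -1.35] | turn5 [-0.49  5.6  -0.4 ] | in goal frame [ 2.12  0.99 -0.35]
```

```bash
cat > plan.py <<'E'
from go import *
import sys
from scipy.spatial.transform import Slerp
def plan(gx,gy,gz,head,th,n,flip=1):
    o=robot.get_obs(); R0=R.from_quat(o['tool_rot']); p=np.array(o['position']); hp=np.array([0,0,robot.hold_point_z])
    g0=p+R0.apply(hp); z0=R0.apply([0,0,1]);y0=R0.apply([0,1,0])
    print('t',round(float(o['time']),2),'grasp',g0.round(3),'head',round(float(np.degrees(np.arctan2(z0[1],z0[0]))),1),'th',round(float(np.degrees(np.arccos(-z0[2]))),1),'ty',y0.round(3),'F',np.round(o['ft_force'],1),'q',np.round(o['q'],2),'grip',round(float(o['grip_width']),4))
    h,t=np.radians([head,th]); z=np.array([np.sin(t)*np.cos(h),np.sin(t)*np.sin(h),-np.cos(t)]); y=np.array([-np.sin(h),np.cos(h),0])*flip
    R1=R.from_matrix(np.c_[np.cross(y,z),y,z]); rv=(R0.inv()*R1).as_rotvec()
    G=np.array([gx,gy,gz]); Ra,pa=R0,p
    print('total',np.linalg.norm(G-g0).round(3),np.degrees(np.linalg.norm(rv)).round(1))
    for i in range(1,n+1):
        Rb=R0*R.from_rotvec(rv*i/n); pb=g0+(G-g0)*i/n-Rb.apply(hp)
        r=(Ra.inv()*Rb).as_rotvec(degrees=True)/5; s=Ra.inv().apply(pb-pa)/.04
        print(' '.join('%.2f'%v for v in np.r_[r,s])); Ra,pa=Rb,pb
if __name__=='__main__':
    a=sys.argv[1:]; plan(*map(float,a[:5]),int(a[5]))
E
python3 plan.py .56 -.04 .26 -10 32 10
```

```text
t 9.62 grasp [ 0.43  -0.138  0.203] head -67.1 th 28.1 ty [ 0.895  0.444 -0.033] F [ 0.  -0.1 -3.9] q [-0.33  0.34  2.1  -0.82  0.5  -0.11] grip 0.0533
total 0.172 53.9
-0.57 -0.09 -0.91 -0.01 0.42 -0.17
-0.57 -0.09 -0.91 -0.04 0.42 -0.15
-0.57 -0.09 -0.91 -0.08 0.43 -0.13
-0.57 -0.09 -0.91 -0.11 0.43 -0.11
-0.57 -0.09 -0.91 -0.14 0.42 -0.09
-0.57 -0.09 -0.91 -0.17 0.41 -0.07
-0.57 -0.09 -0.91 -0.21 0.40 -0.05
-0.57 -0.09 -0.91 -0.23 0.38 -0.03
-0.57 -0.09 -0.91 -0.26 0.37 -0.01
-0.57 -0.09 -0.91 -0.29 0.34 0.01
```

```bash
python3 -m crank '-0.57 -0.09 -0.91 0 0.42 -0.17 1;-0.57 -0.09 -0.91 -0.04 0.42 -0.15 1;-0.57 -0.09 -0.91 -0.08 0.42 -0.13 1;-0.57 -0.09 -0.91 -0.11 0.42 -0.11 1;-0.57 -0.09 -0.91 -0.14 0.42 -0.09 1';python3 -m crank '-0.57 -0.09 -0.91 -0.17 0.41 -0.07 1;-0.57 -0.09 -0.91 -0.21 0.4 -0.05 1;-0.57 -0.09 -0.91 -0.23 0.38 -0.03 1;-0.57 -0.09 -0.91 -0.26 0.37 0 1;-0.57 -0.09 -0.91 -0.29 0.34 0 1'
python3 plan.py .68 -.01 .26 12 35 5
```

```text
time: 10.25
position: [0.502, -0.097, 0.2088]
tool_rot: [0.299, 0.92, -0.086, 0.238]
ft_force: [-0.1, -0.2, -3.3]
grip_width: 0.0533
time: 10.88
position: [0.5671, -0.0464, 0.2274]
tool_rot: [0.073, 0.963, -0.022, 0.259]
ft_force: [-0.3, 0.0, -3.6]
grip_width: 0.0529
t 10.88 grasp [ 0.558 -0.045  0.244] head -9.1 th 30.1 ty [ 0.152  0.988 -0.003] F [-0.3  0.  -3.6] q [-0.32  0.31  1.97  0.24  0.35 -1.95] grip 0.0529
total 0.128 21.3
-0.45 -0.19 -0.70 -0.55 0.28 0.22
-0.45 -0.19 -0.70 -0.56 0.24 0.24
-0.45 -0.19 -0.70 -0.57 0.20 0.25
-0.45 -0.19 -0.70 -0.57 0.15 0.27
-0.45 -0.19 -0.70 -0.57 0.11 0.28
```

The lying-to-upright tilt won't work with this wrist spin: q4+q6 would leave its range. I'll lay the jar down in the clear area, turn the gripper half a turn, and regrasp.

```bash
python3 plan.py .48 -.11 .10 -5 3 8
```

```text
t 10.88 grasp [ 0.558 -0.045  0.244] head -9.1 th 30.1 ty [ 0.152  0.988 -0.003] F [-0.3  0.  -3.6] q [-0.32  0.31  1.97  0.24  0.35 -1.95] grip 0.0529
total 0.176 27.4
-0.03 0.68 -0.09 0.43 -0.24 0.28
-0.03 0.68 -0.09 0.42 -0.23 0.31
-0.03 0.68 -0.09 0.40 -0.23 0.33
-0.03 0.68 -0.09 0.38 -0.23 0.35
-0.03 0.68 -0.09 0.36 -0.23 0.37
-0.03 0.68 -0.09 0.34 -0.23 0.39
-0.03 0.68 -0.09 0.32 -0.22 0.40
-0.03 0.68 -0.09 0.30 -0.22 0.42
```

```bash
python3 plan.py .48 -.11 .22 -5 10 5
```

```text
t 10.88 grasp [ 0.558 -0.045  0.244] head -9.1 th 30.1 ty [ 0.152  0.988 -0.003] F [-0.3  0.  -3.6] q [-0.32  0.31  1.97  0.24  0.35 -1.95] grip 0.0529
total 0.104 20.5
-0.06 0.81 -0.14 0.38 -0.38 -0.07
-0.06 0.81 -0.14 0.39 -0.37 -0.04
-0.06 0.81 -0.14 0.40 -0.37 -0.02
-0.06 0.81 -0.14 0.40 -0.36 0.00
-0.06 0.81 -0.14 0.41 -0.36 0.03
```

```bash
python3 -m crank '-0.06 0.81 -0.14 0.38 -0.38 -0.07 1;-0.06 0.81 -0.14 0.39 -0.37 -0.04 1;-0.06 0.81 -0.14 0.4 -0.37 -0.02 1;-0.06 0.81 -0.14 0.4 -0.36 0 1;-0.06 0.81 -0.14 0.4 -0.36 0.03 1'; python3 plan.py .48 -.11 .07 -5 2 5
```

```text
time: 11.5
position: [0.4787, -0.1168, 0.1942]
tool_rot: [0.044, 0.996, -0.004, 0.072]
ft_force: [0.6, 0.4, -3.8]
grip_width: 0.0531
t 11.5 grasp [ 0.476 -0.117  0.213] head -5.3 th 8.3 ty [ 0.088  0.996 -0.001] F [ 0.6  0.4 -3.8] q [-0.5   0.34  1.89  0.08  0.77 -2.04] grip 0.0531
total 0.143 6.3
-0.00 0.25 -0.00 0.10 0.04 0.71
-0.00 0.25 -0.00 0.08 0.03 0.71
-0.00 0.25 -0.00 0.07 0.03 0.71
-0.00 0.25 -0.00 0.05 0.03 0.71
-0.00 0.25 -0.00 0.03 0.03 0.71
```

```bash
python3 -m crank '0 0.25 0 0.1 0.04 0.71 1;0 0.25 0 0.08 0.03 0.71 1;0 0.25 0 0.07 0.03 0.71 1;0 0.25 0 0.05 0.03 0.71 1;0 0 0 0 0 0 1'; python3 plan.py .48 -.11 .044 -5 0 3
python3 - <<'E'
from go import *
p=shot('scene','s4');b=cv2.imread('pics/s4.png')[60:220,200:360]; cv2.imwrite('pics/s4c.png',cv2.resize(b,(590,590)))
E
```

```text
time: 12.12
position: [0.4799, -0.1209, 0.0707]
tool_rot: [0.048, 0.999, -0.004, 0.024]
ft_force: [0.2, 0.3, -5.3]
grip_width: 0.0529
t 12.12 grasp [ 0.479 -0.121  0.089] head -12.4 th 2.7 ty [ 0.095  0.995 -0.006] F [ 0.2  0.3 -5.3] q [-0.48  0.6   1.92  0.02  0.58 -1.98] grip 0.0529
total 0.047 2.8
-0.02 0.18 -0.03 0.03 0.09 0.38
-0.02 0.18 -0.03 0.02 0.09 0.38
-0.02 0.18 -0.03 0.01 0.09 0.38
```

View pics/s4c.png

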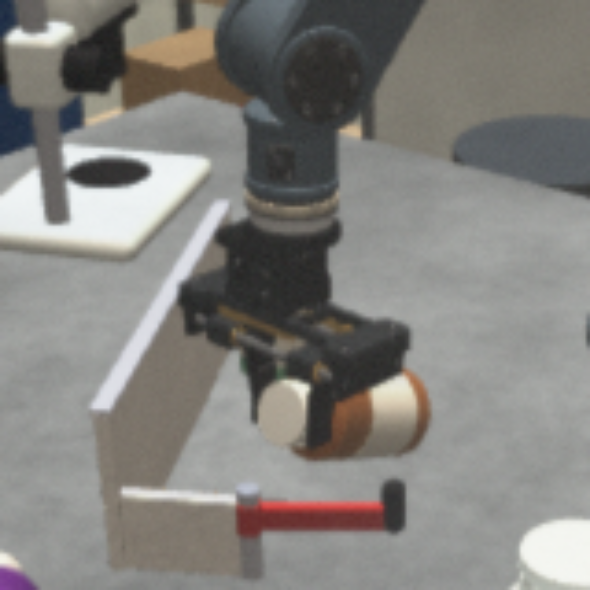

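The jar hangs nearly level with its lid at crop (285,412), clear of the gate and panel. Lowering it now.

```bash
python3 -m crank '0 0.18 0 0.03 0.09 0.38 1;0 0.18 0 0.02 0.05 0.38 1;0 0.1 0 0 0 0.3 1;0 0 0 0 0 0 1'; python3 plan.py .48 -.11 .044 -5 0 1
```

```text
time: 12.68
position: [0.4849, -0.1184, 0.0298]
tool_rot: [0.048, 0.999, -0.006, 0.008]
ft_force: [0.3, -0.7, -0.2]
grip_width: 0.053
t 12.68 grasp [ 0.485 -0.118  0.049] head -39.2 th 1.2 ty [ 0.095  0.995 -0.011] F [ 0.3 -0.7 -0.2] q [-0.46  0.69  1.9  -0.01  0.53 -1.93] grip 0.053
total 0.01 1.2
-0.13 0.19 -0.09 0.14 0.20 0.11
```

```bash
python3 -m crank '0 0.15 0 0.02 0.02 0.13 1;0 0 0 0 0 0 1;0 0 0 0 0 0 -1;0 0 0 0 0 0 -1;0 0 0 0 0 0 -1'; python3 -m crank '0 0 0 0 0 -1 -1;0 0 0 0 0 -1 -1;0 0 0 0 0 -1 -1;0 0 0 0 0 -0.6 -1;0 0 0 0 0 0 -1'
cat > jar.py <<'E'
from go import *
p=shot('top','tj'); q=shot('scene','sj')
for c in (p,q):
    for d in spotter.boxes_of('jar_center',c)[:3]: print(round(d['score'],2),w(c,d['at']).round(3),pix(c,w(c,d['at'])).round())
b=cv2.imread('pics/tj.png')[165:345,310:500]; a=cv2.imread('pics/sj.png')[60:220,200:360]
cv2.imwrite('pics/jj.png',np.hstack([cv2.convertScaleAbs(cv2.resize(b,(390,369)),alpha=1.5),cv2.resize(a,(369,369))]))
E
python3 jar.py; python3 plan.py .48 -.11 .044 -5 0 1
```

```text
time: 13.3
position: [0.4827, -0.1168, 0.0248]
tool_rot: [0.048, 0.999, -0.005, 0.0]
ft_force: [-0.1, 0.0, 0.2]
grip_width: 0.0755
time: 13.92
position: [0.4813, -0.1147, 0.1722]
tool_rot: [0.048, 0.999, -0.004, -0.002]
ft_force: [-0.6, 0.5, -0.0]
grip_width: 0.0869
0.81 [ 0.794 -0.128  0.073] [373. 128.]
0.39 [ 0.419 -0.292  0.109] [444. 266.]
0.87 [ 0.437 -0.092  0.057] [295. 177.]
t 14.12 grasp [ 0.48  -0.114  0.188] head -151.0 th 0.7 ty [ 0.096  0.995 -0.006] F [ 0.8 -0.7  0.4] q [-0.45  0.43  1.81 -0.01  0.91 -1.92] grip 0.0869
total 0.144 0.8
-0.07 -0.11 -0.10 -0.04 0.12 3.60
```

View pics/jj.png

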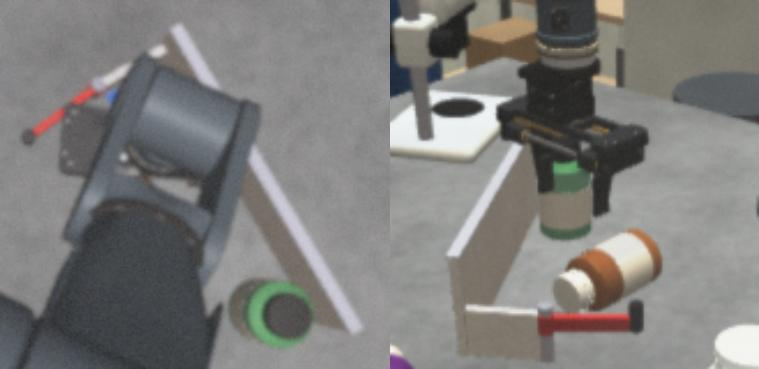

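The amber jar lies on its side, lid at crop (570,290), pointing at the bay. Now I turn the gripper half a turn above it.

```bash
for i in 1 2 3 4 5 6 7; do python3 -m crank '0 0 1 0 0 0 -1;0 0 1 0 0 0 -1;0 0 1 0 0 0 -1;0 0 1 0 0 0 -1;0 0 1 0 0 0 -1' | sed -n 1,2p; done
python3 - <<'E'
from plan import *
plan(.4827,-.1168,.0435,-5.5,0,5,-1)
E
```

```text
time: 14.75
position: [0.4751, -0.1121, 0.1619]
time: 15.38
position: [0.4706, -0.1102, 0.1542]
time: 16.0
position: [0.4662, -0.1084, 0.1467]
time: 16.62
position: [0.4617, -0.1065, 0.1393]
time: 17.25
position: [0.4572, -0.1046, 0.1321]
time: 17.88
position: [0.4527, -0.1027, 0.125]
time: 18.5
position: [0.4482, -0.1008, 0.1179]
t 18.5 grasp [ 0.45  -0.102  0.137] head 158.1 th 7.0 ty [-0.118 -0.992 -0.032] F [-0.1 -0.2 -0.4] q [-0.46  0.53  1.85 -0.01  0.89  1.24] grip 0.0871
total 0.1 7.1
-0.08 0.27 -0.05 0.23 0.07 0.44
-0.08 0.27 -0.05 0.22 0.07 0.45
-0.08 0.27 -0.05 0.21 0.07 0.45
-0.08 0.27 -0.05 0.20 0.07 0.46
-0.08 0.27 -0.05 0.19 0.07 0.46
```

```bash
python3 -m crank '-0.15 0.7 -0.05 0.6 0.15 0 -1;-0.15 0.65 -0.05 0.3 0.15 0 -1;0 0 0 0 0 0 -1'
python3 - <<'E'
from plan import *
plan(.4827,-.1168,.0435,-5.5,0,5,-1)
E
```

```text
time: 18.88
position: [0.4805, -0.116, 0.1098]
tool_rot: [0.998, -0.055, -0.003, -0.005]
ft_force: [-0.6, 0.5, -0.1]
grip_width: 0.087
t 18.88 grasp [ 0.481 -0.116  0.128] head 117.6 th 0.6 ty [-0.109 -0.994 -0.009] F [-0.6  0.5 -0.1] q [-0.47  0.54  1.86  0.01  0.76  1.21] grip 0.087
total 0.085 1.0
-0.02 0.01 -0.03 0.01 0.01 0.42
-0.02 0.01 -0.03 0.01 0.01 0.42
-0.02 0.01 -0.03 0.01 0.01 0.42
-0.02 0.01 -0.03 0.01 0.00 0.42
-0.02 0.01 -0.03 0.01 0.00 0.42
```

```bash
python3 -m crank '-0.05 0 -0.05 0.01 0.01 0.6 -1;0 0 0 0.01 0.01 0.6 -1;0 0 0 0 0 0.5 -1;0 0 0 0 0 0 -1'
python3 - <<'E'
from plan import *
plan(.4827,-.1168,.0435,-5.5,0,1,-1)
E
```

```text
time: 19.38
position: [0.4784, -0.1151, 0.0375]
tool_rot: [0.999, -0.053, -0.007, -0.004]
ft_force: [-0.4, 0.2, 0.9]
grip_width: 0.0871
t 19.38 grasp [ 0.479 -0.115  0.056] head 146.9 th 0.9 ty [-0.105 -0.994 -0.008] F [-0.4  0.2  0.9] q [-0.46  0.67  1.89  0.    0.59  1.21] grip 0.0871
total 0.013 1.1
-0.09 0.17 -0.10 0.12 0.03 0.32
```

```bash
python3 -m crank '-0.09 0.17 -0.1 0.1 0.03 0.34 -1;0 0 0 0 0 0 1;0 0 0 0 0 0 1;0 0 0 0 0 0 1;0 0 0 0 0 0 1' 40
python3 - <<'E'
from plan import *
plan(.56,-.06,.25,5,30,10,-1)
E
```

```text
time: 20.0
position: [0.4829, -0.1168, 0.0257]
tool_rot: [0.999, -0.048, 0.001, 0.0]
ft_force: [-0.1, -0.1, 0.7]
grip_width: 0.055
t 20.0 grasp [ 0.483 -0.117  0.044] head -38.0 th 0.1 ty [-0.096 -0.995  0.001] F [-0.1 -0.1  0.7] q [-0.46  0.7   1.9  -0.    0.55  1.21] grip 0.055
total 0.227 31.7
0.06 0.60 -0.21 0.20 -0.16 -0.51
0.06 0.60 -0.21 0.23 -0.16 -0.50
0.06 0.60 -0.21 0.26 -0.16 -0.49
0.06 0.60 -0.21 0.29 -0.16 -0.48
0.06 0.60 -0.21 0.32 -0.15 -0.46
0.06 0.60 -0.21 0.34 -0.15 -0.45
0.06 0.60 -0.21 0.37 -0.15 -0.43
0.06 0.60 -0.21 0.39 -0.14 -0.41
0.06 0.60 -0.21 0.42 -0.14 -0.39
0.06 0.60 -0.21 0.44 -0.13 -0.37
```

```bash
python3 -m crank '0 0.3 -0.2 0 0 -0.9 1;0 0.7 -0.2 0 0 -0.9 1;0 0.8 -0.2 0.1 0 -0.9 1;0 0.8 -0.2 0.15 0 -0.9 1;0 0.8 -0.2 0.2 0 -0.9 1'
python3 - <<'E'
from plan import *
plan(.60,-.03,.27,15,32,5,-1)
E
```

```text
time: 20.62
position: [0.4807, -0.1149, 0.2088]
tool_rot: [0.989, -0.003, 0.149, 0.005]
ft_force: [0.7, -1.2, -3.5]
grip_width: 0.0531
t 20.62 grasp [ 0.475 -0.115  0.227] head -2.0 th 17.2 ty [-0.007 -1.     0.009] F [ 0.7 -1.2 -3.5] q [-0.56  0.28  1.98  0.25  0.63  0.84] grip 0.0531
total 0.157 21.4
0.28 0.59 -0.55 0.68 -0.44 -0.03
0.28 0.59 -0.55 0.70 -0.41 0.02
0.28 0.59 -0.55 0.72 -0.37 0.06
0.28 0.59 -0.55 0.73 -0.34 0.11
0.28 0.59 -0.55 0.74 -0.30 0.15
```

```bash
python3 -m crank '0.28 0.59 -0.55 0.68 -0.44 -0.03 1;0.28 0.59 -0.55 0.7 -0.41 0.02 1;0.28 0.59 -0.55 0.72 -0.37 0.06 1;0.28 0.59 -0.55 0.73 -0.34 0.11 1;0.28 0.59 -0.55 0.74 -0.3 0.15 1'
python3 - <<'E'
from plan import *
plan(.70,-.01,.25,15,55,5,-1)
E
```

```text
time: 21.25
position: [0.606, -0.0222, 0.256]
tool_rot: [0.952, 0.129, 0.274, -0.039]
ft_force: [0.6, -0.1, -3.5]
grip_width: 0.0531
t 21.25 grasp [ 0.596 -0.025  0.272] head 15.9 th 32.1 ty [ 0.267 -0.964 -0.005] F [ 0.6 -0.1 -3.5] q [-0.39  0.32  1.86  0.63  0.6   0.45] grip 0.0531
total 0.107 22.9
-0.02 0.92 0.01 0.42 0.07 0.37
-0.02 0.92 0.01 0.39 0.07 0.40
-0.02 0.92 0.01 0.36 0.07 0.42
-0.02 0.92 0.01 0.32 0.06 0.45
-0.02 0.92 0.01 0.28 0.06 0.47
```

```bash
python3 -m crank '0 0.92 0 0.42 0.07 0.37 1;0 0.92 0 0.39 0.07 0.4 1;0 0.92 0 0.36 0.07 0.42 1;0 0.92 0 0.32 0.06 0.45 1;0 0.92 0 0.28 0.06 0.47 1'
python3 - <<'E'
from plan import *
plan(.71,-.01,.20,15,75,5,-1)
E
```

```text
time: 21.88
position: [0.7142, -0.0022, 0.2369]
tool_rot: [0.877, 0.12, 0.46, -0.065]
ft_force: [0.5, 1.1, -3.6]
grip_width: 0.0534
t 21.88 grasp [ 0.699 -0.006  0.247] head 15.9 th 55.4 ty [ 0.271 -0.963 -0.003] F [ 0.5  1.1 -3.6] q [-0.38  0.53  1.91  1.81  0.55 -0.69] grip 0.0534
total 0.049 19.6
-0.03 0.78 0.01 -0.14 0.03 0.17
-0.03 0.78 0.01 -0.15 0.03 0.16
-0.03 0.78 0.01 -0.16 0.03 0.15
-0.03 0.78 0.01 -0.17 0.03 0.13
-0.03 0.78 0.01 -0.18 0.03 0.12
```

```bash
python3 -m crank '0 0.78 0 -0.14 0.03 0.17 1;0 0.78 0 -0.15 0.03 0.16 1;0 0.78 0 -0.16 0.03 0.15 1;0 0.78 0 -0.17 0.03 0.13 1;0 0.78 0 -0.18 0.03 0.12 1'
python3 - <<'E'
from plan import *
plan(.71,-.01,.16,15,88,4,-1)
E
python3 jar.py
```

```text
time: 22.5
position: [0.7241, -0.0047, 0.1874]
tool_rot: [0.789, 0.108, 0.6, -0.083]
ft_force: [0.5, -0.7, -4.2]
grip_width: 0.0531
t 22.5 grasp [ 0.707 -0.01   0.192] head 15.7 th 74.5 ty [ 0.27  -0.963 -0.001] F [ 0.5 -0.7 -4.2] q [-0.44  0.82  2.03  2.35  1.08 -1.35] grip 0.0531
total 0.033 13.5
-0.03 0.67 0.00 -0.16 0.01 0.07
-0.03 0.67 0.00 -0.17 0.01 0.06
-0.03 0.67 0.00 -0.17 0.01 0.05
-0.03 0.67 0.00 -0.17 0.01 0.04
0.68 [ 0.693 -0.006  0.2  ] [331. 152.]
0.59 [ 0.789 -0.127  0.075] [373. 130.]
0.68 [ 0.828 -0.098  0.067] [196. 235.]
0.65 [0.723 0.014 0.136] [256. 208.]
```

View pics/sj.png

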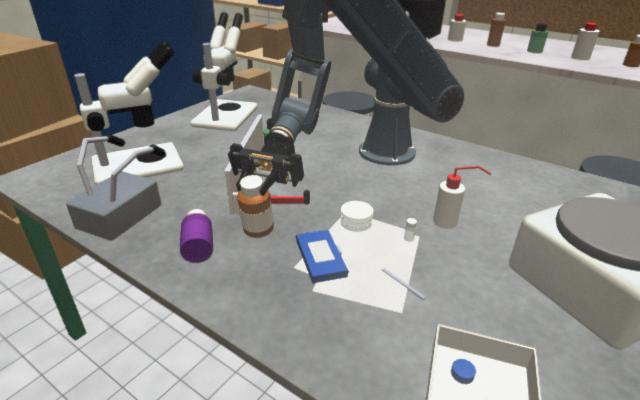

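Scene picture: the jar at (256,210) is held nearly upright, between the purple jar at (196,235) and the slide box at (322,255), clear of both. I keep rotating and lower it.

```bash
python3 -m crank '0 0.67 0 -0.16 0.01 0.07 1;0 0.67 0 -0.17 0.01 0.06 1;0 0.67 0 -0.17 0.01 0.05 1;0 0.67 0 -0.1 0.01 0.04 1;0 0 0 0 0 0 1'
python3 - <<'E'
from plan import *
plan(.71,-.01,.145,15,88,2,-1)
E
python3 jar.py
python3 -c "
import cv2;a=cv2.imread('pics/sj.png')[130:260,190:340];cv2.imwrite('pics/z.png',cv2.resize(a,(600,520)))"
```

```text
time: 23.32
position: [0.7317, -0.0047, 0.1698]
tool_rot: [0.71, 0.101, 0.691, -0.093]
ft_force: [0.2, 0.3, -3.8]
grip_width: 0.0531
t 23.32 grasp [ 0.714 -0.01   0.17 ] head 15.8 th 88.4 ty [ 0.273 -0.962  0.007] F [ 0.2  0.3 -3.8] q [-0.45  1.02  2.01  2.41  1.46 -1.5 ] grip 0.0531
total 0.026 1.0
-0.08 -0.04 0.04 -0.32 -0.01 -0.04
-0.08 -0.04 0.04 -0.32 -0.01 -0.04
0.98 [ 0.79  -0.129  0.074] [374. 129.]
0.86 [0.722 0.008 0.184] [325. 142.]
0.6 [ 0.826 -0.097  0.066] [197. 235.]
0.58 [0.74  0.016 0.118] [253. 218.]
```

View pics/z.png

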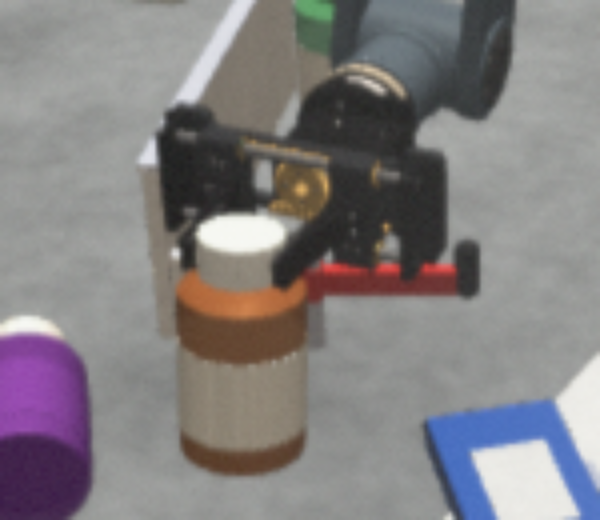

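```bash
python3 -m crank '-0.08 0 0 -0.32 -0.01 -0.04 1;-0.08 0 0 -0.25 -0.01 0 1;0 0 0 0 0 0 1'
python3 - <<'E'
from plan import *
plan(.71,-.01,.134,15,89.5,1,-1)
E
```

```text
time: 23.9
position: [0.7293, -0.0046, 0.1489]
tool_rot: [0.709, 0.097, 0.693, -0.087]
ft_force: [0.1, -0.3, -4.1]
grip_width: 0.0529
t 23.9 grasp [ 0.711 -0.009  0.149] head 15.0 th 88.6 ty [ 0.259 -0.966  0.011] F [ 0.1 -0.3 -4.1] q [-0.44  1.07  2.    2.43  1.5  -1.54] grip 0.0529
total 0.015 1.1
0.00 0.19 0.12 -0.38 0.00 -0.02
```

```bash
python3 -m crank '0 0.1 0 -0.2 0 0 1;0 0 0 0 0 0 1' | sed -n '1,2p;4p';python3 -m crank '0 0 0 -0.15 0 0 1;0 0 0 0 0 0 1'| sed -n '1,2p;4p'
python3 - <<'E'
from plan import *
plan(.71,-.01,.134,15,89.5,1,-1)
E
```

```text
time: 24.15
position: [0.7291, -0.0047, 0.1399]
ft_force: [-0.5, -0.4, -3.7]
time: 24.4
position: [0.7299, -0.0048, 0.1394]
ft_force: [-0.8, 0.1, -4.1]
t 24.4 grasp [ 0.712 -0.01   0.139] head 15.0 th 90.0 ty [ 0.26  -0.966  0.013] F [-0.8  0.1 -4.1] q [-0.44  1.11  1.99  2.43  1.54 -1.56] grip 0.0535
total 0.006 0.9
-0.01 -0.09 0.14 -0.14 -0.00 -0.05
```

```bash
python3 -m crank '0 0 0 -0.15 0 0 1;0 0 0 0 0 0 1' | sed -n '1,2p;4p';python3 -m crank '0 0 0 -0.15 0 0 1;0 0 0 0 0 0 1'| sed -n '1,2p;4p'
python3 - <<'E'
from plan import *
plan(.71,-.01,.134,15,89.5,1,-1)
E
```

```text
time: 24.65
position: [0.7309, -0.0046, 0.1398]
ft_force: [-0.8, -0.0, -4.0]
time: 24.9
position: [0.7317, -0.0044, 0.1401]
ft_force: [-0.7, -0.0, -2.8]
t 24.9 grasp [ 0.714 -0.009  0.14 ] head 15.3 th 91.9 ty [ 0.263 -0.965  0.018] F [-0.7 -0.  -2.8] q [-0.44  1.13  1.98  2.43  1.58 -1.57] grip 0.0534
total 0.007 2.6
-0.05 -0.48 0.21 -0.15 -0.01 -0.10
```

```bash
python3 jar.py
python3 -c "
import cv2;a=cv2.imread('pics/sj.png')[90:260,180:380];cv2.imwrite('pics/z2.png',cv2.resize(a,(700,595)));a=cv2.imread('pics/tj.png')[80:330,200:500];cv2.imwrite('pics/z3.png',cv2.convertScaleAbs(cv2.resize(a,(708,590)),alpha=1.6))
from rig import robot; print(robot.get_obs()['joint_torque'].round(1))"
```

```text
0.95 [ 0.794 -0.126  0.074] [373. 128.]
0.89 [0.722 0.008 0.15 ] [324. 146.]
0.97 [0.744 0.014 0.091] [252. 228.]
0.74 [ 0.829 -0.097  0.066] [196. 236.]
[ -0.5 -42.6   3.    0.2   2.8  -0.1]
```

View pics/z2.png

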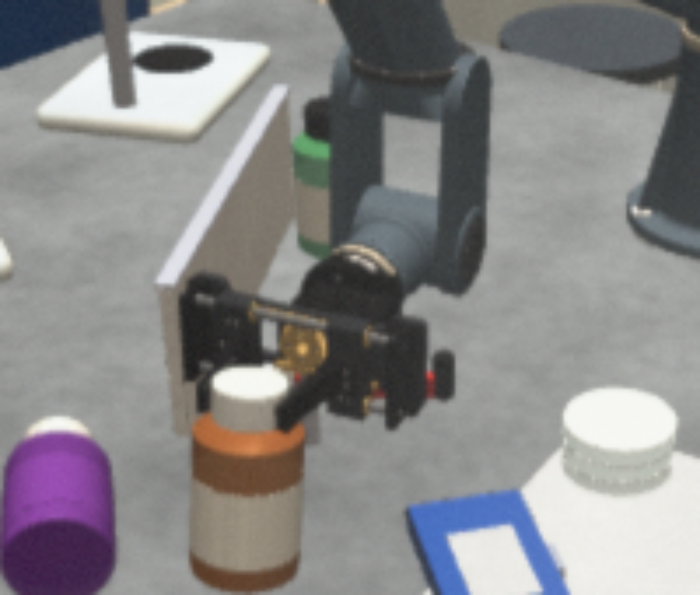

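View pics/z3.png

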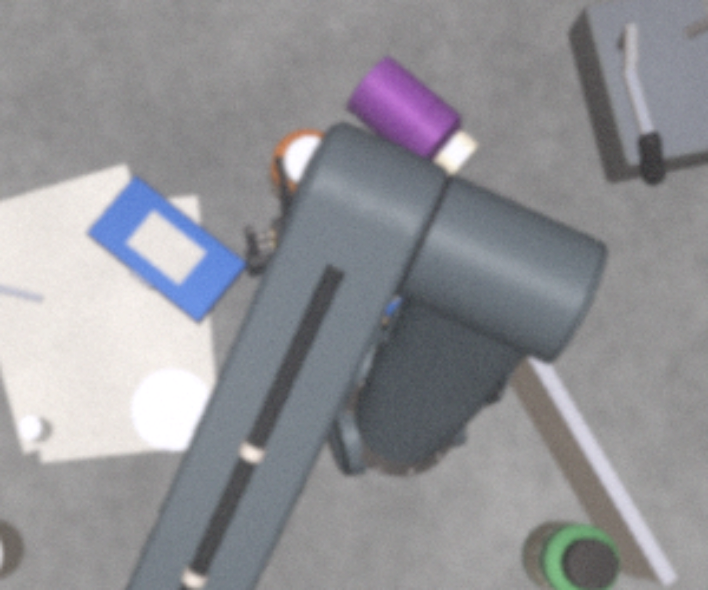

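Run:
```python
from go import *
p=viewer.camera('scene')
for zb in (0,.006,.012):
    a=np.linspace(0,2*np.pi,60); c=[pix(p,(.7135+.04*np.cos(t),-.009+.04*np.sin(t),zb)) for t in a]
    t=[pix(p,(.7135+.027*np.cos(u),-.009+.027*np.sin(u),zb+.15)) for u in a]
    print(zb,'bottom row',max(v[1] for v in c).round(1),'x range',min(v[0] for v in c).round(1),max(v[0] for v in c).round(1),'lid top row',min(v[1] for v in t).round(1))
a=cv2.imread('pics/sj.png')[180:270,215:295];cv2.imwrite('pics/z4.png',cv2.resize(a,(640,720))[:600])
cv2.imwrite('pics/z4.png',cv2.resize(a,(528,594)))
```

```text
0 bottom row 256.5 x range 240.2 270.7 lid top row 193.1
0.006 bottom row 254.7 x range 240.1 270.6 lid top row 191.0
0.012 bottom row 252.9 x range 239.9 270.5 lid top row 189.0
```

View pics/z4.png

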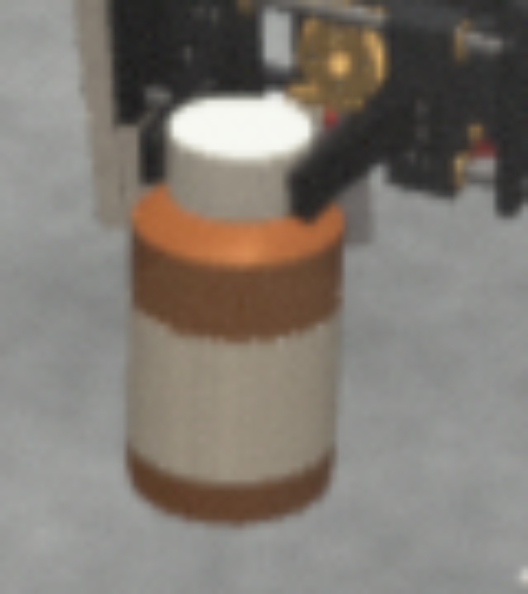

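The lowering stalled at a grasp height of 140 mm while the force still shows the jar's weight. The wrist is probably touching the hinge post or gate, so I back up a little, level the tool, go forward 22 mm and lower again.

```bash
python3 -m crank '0 -0.2 0 0.15 0 0 1;0 -0.2 0 0.1 0 0 1;0 0 0 0 0 0 1' | sed -n '1,2p;4p'; python3 -m crank '0 0 0 0 0 0.3 1;0 0 0 0 0 0.25 1;0 0 0 0 0 0 1'| sed -n '1,2p;4p'
python3 - <<'E'
from plan import *
plan(.735,-.004,.134,15,89.5,1,-1)
print(robot.get_obs()['joint_torque'].round(1))
E
```

```text
time: 25.52
position: [0.7306, -0.0047, 0.1456]
ft_force: [-0.1, 0.1, -3.5]
time: 25.9
position: [0.7534, 0.0014, 0.1441]
ft_force: [0.2, -0.3, -3.4]
t 25.9 grasp [ 0.735 -0.003  0.144] head 15.1 th 88.9 ty [ 0.261 -0.965  0.016] F [ 0.2 -0.3 -3.4] q [-0.41  1.08  1.94  2.46  1.46 -1.51] grip 0.0536
total 0.01 1.1
-0.02 0.12 0.18 -0.26 0.01 -0.01
[  0.  -47.7   0.    0.4   4.6   0.1]
```

```bash
python3 -m crank '0 0.1 0 -0.12 0 0 1;0 0 0 0 0 0 1' | sed -n '1,2p;4p'; python3 -m crank '0 0 0 -0.12 0 0 1;0 0 0 0 0 0 1'| sed -n '1,2p;4p'
python3 - <<'E'
from plan import *
plan(.735,-.004,.134,15,89.5,1,-1)
print(robot.get_obs()['joint_torque'].round(1))
E
```

```text
time: 26.15
position: [0.7534, 0.0017, 0.1391]
ft_force: [-0.2, 0.1, -2.5]
time: 26.4
position: [0.754, 0.0017, 0.1393]
ft_force: [-0.3, -0.8, -3.5]
t 26.4 grasp [ 0.736 -0.003  0.139] head 15.2 th 90.2 ty [ 0.262 -0.965  0.017] F [-0.3 -0.8 -3.5] q [-0.41  1.1   1.93  2.46  1.49 -1.52] grip 0.0534
total 0.005 1.3
-0.04 -0.15 0.20 -0.14 0.01 -0.03
[  0.1 -47.3   0.3   0.3   4.6   0. ]
```

Run:
```python
from go import *
p=shot('scene','s6')
o=robot.get_obs(); Rt=R.from_quat(o['tool_rot']); g=o['position']+Rt.apply([0,0,-.0187]); print(g.round(4))
im=cv2.imread('pics/s6.png')
for zb,c in ((0,(0,0,255)),(.01,(0,255,0))):
  for r,z in ((.04,zb),(.04,zb+.113),(.027,zb+.15)):
    P=[pix(p,(g[0]+r*np.cos(t),g[1]+r*np.sin(t),z)) for t in np.linspace(0,2*np.pi,60)]
    P=((np.array(P)-[200,180])*7).astype(int)
    if zb==0 and r==.04 and z==0: big=cv2.resize(im[180:265,200:290],None,fx=7,fy=7)
    cv2.polylines(big,[P],True,c,1)
cv2.imwrite('pics/s6c.png',big)
```

```text
[ 0.7359 -0.0033  0.1392]
```

View pics/s6c.png

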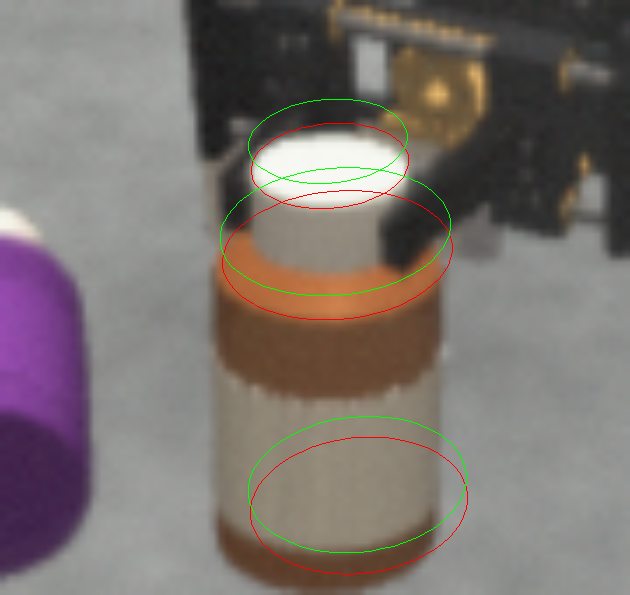

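The overlay (red is a standing jar under the grasp point) shows the lid at the height for z=0. The base is about 5 px left of it, so the jar is on the bench but over-rotated by about 5°. I'll correct the tilt by -5°.

```bash
python3 -m crank '0 -0.7 0 0.15 0 0 1;0 -0.5 0 0 0 0 1;0 0 0 -0.1 0 0 1;0 0 0 -0.08 0 0 1;0 0 0 0 0 0 1'| sed -n '1,2p;4p'
cat > ov.py <<'E'
from plan import *
p=shot('scene','s7')
o=robot.get_obs(); Rt=R.from_quat(o['tool_rot']); g=o['position']+Rt.apply([0,0,-.0187])
plan(.735,-.004,.134,15,85,1,-1)
im=cv2.imread('pics/s7.png'); big=cv2.resize(im[180:265,200:290],None,fx=7,fy=7)
for r,z in ((.04,0),(.04,.113),(.027,.15)):
    P=[pix(p,(g[0]+r*np.cos(t),g[1]+r*np.sin(t),z)) for t in np.linspace(0,2*np.pi,60)]
    cv2.polylines(big,[((np.array(P)-[200,180])*7).astype(int)],True,(0,0,255),1)
cv2.imwrite('pics/s7c.png',big)
E
python3 ov.py
```

```text
time: 27.08
position: [0.7524, 0.0006, 0.1349]
ft_force: [-0.1, 0.2, -0.0]
t 27.12 grasp [ 0.734 -0.004  0.137] head 15.0 th 83.8 ty [ 0.261 -0.965  0.015] F [-0.5 -0.2  1.4] q [-0.41  1.04  1.95  2.45  1.35 -1.49] grip 0.053
total 0.003 1.5
-0.00 0.23 0.17 -0.06 -0.00 0.02
```

View pics/s7c.png

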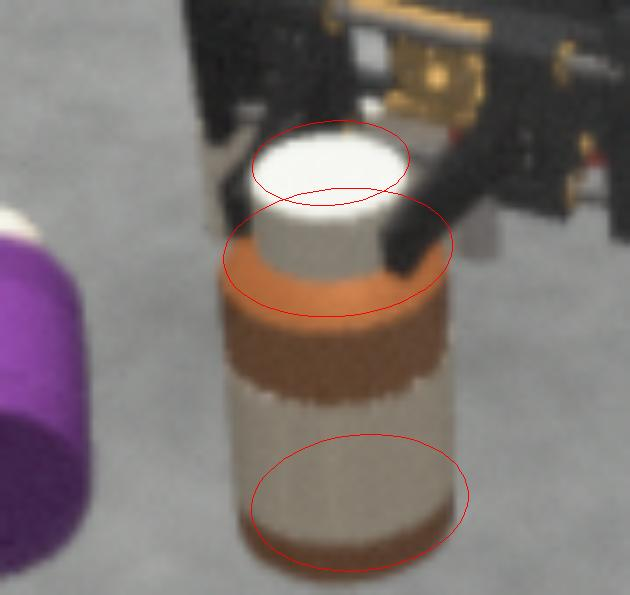

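The weight is now on the bench (force near 0) and the axis is close to vertical. Releasing and backing off.

```bash
python3 -m crank '0 0 0 0 0 0 -1;0 0 0 0 0 0 -1;0 0 0 0 0 0 -1;0 0 0 0 0 0 -1;0 0 0 0 0 0 -1'| sed -n '1,2p;4,5p'; python3 -m crank '0 0 0 0 0 -0.6 -1;0 0 0 0 0 -0.9 -1;0 0 0 0 0 -0.9 -1;0 0 0 0.3 0 -0.5 -1'; python3 ov.py; python3 jar.py
```

```text
time: 27.75
position: [0.7528, 0.0, 0.135]
ft_force: [-0.0, 0.3, -0.8]
grip_width: 0.0861
time: 28.25
position: [0.6412, -0.0288, 0.1603]
tool_rot: [0.735, 0.105, 0.665, -0.081]
ft_force: [0.1, -0.2, -0.3]
grip_width: 0.0869
t 28.3 grasp [ 0.622 -0.034  0.164] head 15.0 th 84.2 ty [ 0.261 -0.965  0.018] F [-2.  -1.   1.7] q [-0.61  1.05  2.22  2.27  1.55 -1.69] grip 0.0872
total 0.121 1.3
-0.00 0.17 0.21 -0.44 0.00 2.98
0.71 [ 0.792 -0.126  0.074] [373. 129.]
0.18 [0.607 0.369 0.005] [193. 201.]
0.96 [ 0.826 -0.094  0.066] [198. 236.]
0.92 [0.758 0.017 0.089] [249. 231.]
```

View pics/sj.png

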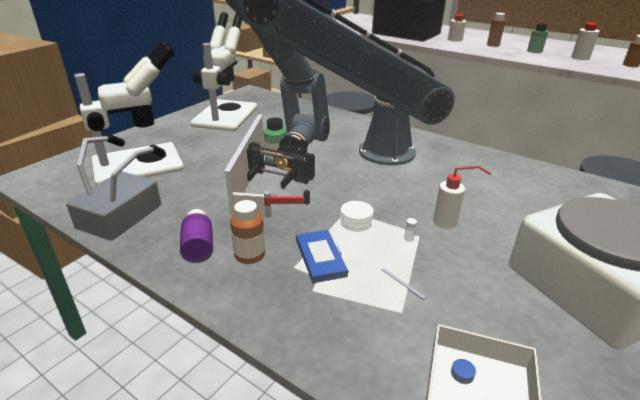

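The jar stands free at scene (249,231), so step 2 is met. Next: bring the tool to point down above it.

Run:
```python
from plan import *
plan(.62,-.03,.32,5,40,9,-1)
```

```text
t 28.5 grasp [ 0.625 -0.033  0.163] head 15.1 th 84.2 ty [ 0.263 -0.965  0.022] F [-0.1 -0.2  0.8] q [-0.61  1.05  2.21  2.28  1.55 -1.69] grip 0.0868
total 0.158 45.5
-0.19 -0.98 0.14 0.39 0.00 -0.06
-0.19 -0.98 0.14 0.39 0.00 -0.09
-0.19 -0.98 0.14 0.38 -0.00 -0.13
-0.19 -0.98 0.14 0.37 -0.00 -0.17
-0.19 -0.98 0.14 0.35 -0.01 -0.20
-0.19 -0.98 0.14 0.33 -0.01 -0.23
-0.19 -0.98 0.14 0.31 -0.01 -0.26
-0.19 -0.98 0.14 0.29 -0.01 -0.29
-0.19 -0.98 0.14 0.26 -0.01 -0.32
```

```bash
python3 -m crank '-0.19 -0.98 0.14 0.45 0 -0.06 -1;-0.19 -0.98 0.14 0.45 0 -0.09 -1;-0.19 -0.98 0.14 0.4 0 -0.13 -1;-0.19 -0.98 0.14 0.4 0 -0.17 -1;-0.19 -0.98 0.14 0.4 0 -0.2 -1'|head -2;python3 -m crank '-0.19 -0.98 0.14 0.35 0 -0.23 -1;-0.19 -0.98 0.14 0.35 0 -0.26 -1;-0.19 -0.98 0.14 0.3 0 -0.3 -1;-0.19 -0.98 0.14 0.3 0 -0.3 -1'|head -2
python3 - <<'E'
from plan import *
plan(.70,-.01,.29,-10,3,8,-1)
p=viewer.camera('top')
b=p['img'][80:240,240:420]; cv2.imwrite('pics/t8.png',cv2.convertScaleAbs(cv2.resize(b,(660,587))[:,:,::-1],alpha=1.5))
for d in spotter.boxes_of('jar_center',p)[:3]: print(round(d['score'],2),w(p,d['at']).round(3),pix(p,w(p,d['at'])).round())
E
```

```text
time: 29.12
position: [0.6443, -0.0273, 0.2447]
time: 29.62
position: [0.6432, -0.0136, 0.2892]
t 29.62 grasp [ 0.63  -0.016  0.302] head 10.7 th 45.6 ty [ 0.149 -0.988 -0.038] F [-0.   0.5 -0.4] q [-0.39  0.31  1.92  1.14  0.44  0.1 ] grip 0.087
total 0.071 46.0
-0.25 -1.05 0.41 0.08 0.02 0.18
-0.25 -1.05 0.41 0.10 0.02 0.17
-0.25 -1.05 0.41 0.11 0.01 0.16
-0.25 -1.05 0.41 0.13 -0.00 0.14
-0.25 -1.05 0.41 0.14 -0.01 0.12
-0.25 -1.05 0.41 0.15 -0.02 0.11
-0.25 -1.05 0.41 0.16 -0.03 0.09
-0.25 -1.05 0.41 0.16 -0.04 0.07
0.86 [0.721 0.001 0.117] [327. 150.]
0.8 [ 0.789 -0.13   0.073] [374. 130.]
0.48 [ 0.482 -0.247  0.093] [423. 242.]
```

View pics/t8.png

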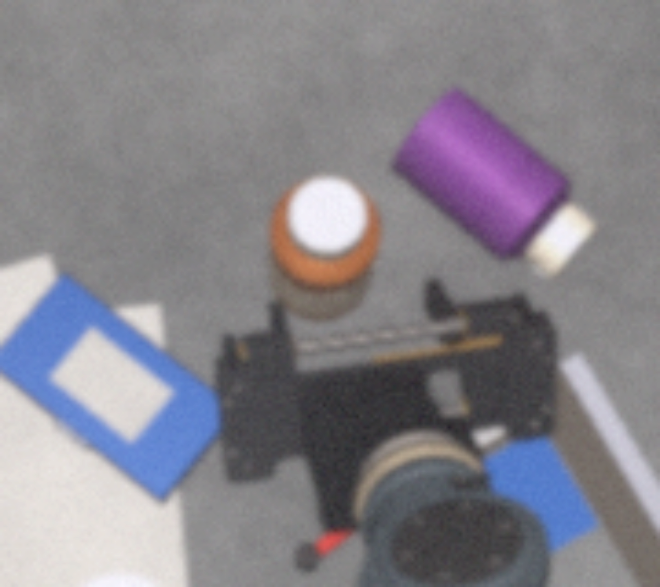

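```bash
python3 -m crank '-0.25 -0.95 0.4 0.08 0.02 0.1 -1;-0.25 -0.95 0.4 0.1 0.02 0.1 -1;-0.25 -0.95 0.4 0.1 0 0.1 -1;-0.25 -0.95 0.4 0.12 0 0.1 -1;-0.25 -0.95 0.4 0.14 0 0 -1'|head -2;python3 -m crank '-0.25 -0.95 0.4 0.14 0 0 -1;-0.25 -0.95 0.4 0.14 0 0 -1;-0.25 -0.95 0.4 0.14 0 0 -1;-0.2 -0.95 0.4 0.14 0 0 -1'|head -2
python3 - <<'E'
from plan import *
p=viewer.camera('top'); L=ray(p,(329.5,138.4),.15); print('lid',L)
a=ray(p,(240+326/3.667,80+232/3.667),.113); print('shoulder',a)
plan(L[0],L[1],.25,-20,0,6,-1)
E
```

```text
time: 30.35
position: [0.6664, -0.0037, 0.2846]
time: 30.85
position: [0.6871, 0.0038, 0.2856]
lid [ 0.74172489 -0.0052544   0.15      ]
shoulder [ 0.74001823 -0.0051365   0.113     ]
t 30.9 grasp [0.689 0.003 0.304] head 25.5 th 2.9 ty [-0.161 -0.987 -0.029] F [3.  0.3 0.7] q [-0.17  0.54  1.22  0.03  1.34  1.56] grip 0.0866
total 0.076 11.1
-0.06 -0.07 0.36 0.21 0.01 0.23
-0.06 -0.07 0.36 0.21 -0.00 0.23
-0.06 -0.07 0.36 0.21 -0.01 0.23
-0.06 -0.07 0.36 0.21 -0.02 0.23
-0.06 -0.07 0.36 0.21 -0.02 0.23
-0.06 -0.07 0.36 0.22 -0.03 0.23
```

```bash
python3 -m crank '-0.2 -0.4 1 0.33 0 0.1 -1;-0.1 0 1 0.33 -0.05 0.2 -1;0 0 1 0.33 -0.1 0.2 -1;0 0 1 0.3 -0.1 0.2 -1;0 0 0 0 0 0 -1'|head -2
python3 - <<'E'
from plan import *
plan(.741,-.0052,.215,-35,0,3,-1)
E
```

```text
time: 31.52
position: [0.7419, 0.0081, 0.2486]
t 31.52 grasp [0.742 0.008 0.267] head 95.8 th 1.6 ty [-0.477 -0.879 -0.023] F [ 0.1 -0.2 -0.4] q [-0.15  0.68  1.07  0.03  1.41  1.91] grip 0.0869
total 0.054 6.7
-0.08 0.06 0.43 0.05 0.11 0.43
-0.08 0.06 0.43 0.05 0.11 0.43
-0.08 0.06 0.43 0.06 0.10 0.43
```

```bash
python3 -m crank '-0.2 0.1 0.43 0.05 0.15 0.43 -1;-0.1 0.06 0.43 0.05 0.12 0.43 -1;0 0 0.43 0.05 0.1 0.43 -1;0 0 0 0 0 0 -1'|head -2
python3 - <<'E'
from plan import *
plan(.741,-.0052,.137,-35,0,4,-1)
E
```

```text
time: 32.02
position: [0.7371, -0.0048, 0.1935]
t 32.02 grasp [ 0.737 -0.005  0.212] head 142.5 th 0.4 ty [-0.568 -0.823 -0.   ] F [-0.   0.2  0.6] q [-0.16  0.72  1.14  0.    1.3   2.02] grip 0.0872
total 0.075 0.6
-0.00 0.02 0.02 0.03 -0.01 0.47
-0.00 0.02 0.02 0.02 -0.01 0.47
-0.00 0.02 0.02 0.02 -0.01 0.47
-0.00 0.02 0.02 0.02 -0.01 0.47
```

```bash
python3 -m crank '0 0 0 0.04 0 0.45 -1;0 0 0 0.04 0 0.45 -1;0 0 0 0 0 0.45 -1;0 0 0 0 0 0.3 -1;0 0 0 0 0 0 -1'
python3 - <<'E'
from plan import *
plan(.741,-.0052,.137,-35,0,1,-1)
E
```

```text
time: 32.65
position: [0.7399, -0.0062, 0.1229]
tool_rot: [0.955, -0.297, -0.003, -0.002]
ft_force: [1.3, 0.0, 0.0]
grip_width: 0.0872
t 32.65 grasp [ 0.74  -0.006  0.142] head 134.1 th 0.4 ty [-0.568 -0.823 -0.001] F [1.3 0.  0. ] q [-0.16  0.79  1.18  0.    1.17  2.01] grip 0.0872
total 0.005 0.6
-0.02 0.09 0.08 0.01 -0.04 0.11
```

Well centred. Gripping and lifting.

```bash
python3 -m crank '0 0 0 0 0 0.1 -1;0 0 0 0 0 0 1;0 0 0 0 0 0 1;0 0 0 0 0 0 1;0 0 0 0 0 0 1' 30; python3 -m crank '0 0 0 0 0 -0.7 1;0 0 0 0 0 -0.9 1;0 0 0 0 0 -0.9 1;0 0 0 0 0 -0.5 1;0 0 0 0 0 0 1';  python3 - <<'E'
from plan import *
b=st((-.045,.117,0)); print(b)
plan(b[0],b[1],.26,np.degrees(V[2]),0,8,-1)
E
```

```text
time: 33.28
position: [0.7419, -0.0059, 0.1214]
tool_rot: [0.955, -0.297, -0.001, -0.003]
ft_force: [0.4, 1.2, 0.5]
grip_width: 0.0548
time: 33.9
position: [0.7382, -0.0062, 0.2381]
tool_rot: [0.955, -0.297, -0.007, -0.001]
ft_force: [0.7, 0.2, -3.7]
grip_width: 0.0537
[ 0.56066619 -0.15544235  0.        ]
t 33.9 grasp [ 0.738 -0.006  0.257] head 151.2 th 0.8 ty [-0.567 -0.824  0.001] F [ 0.7  0.2 -3.7] q [-0.16  0.68  1.08  0.    1.39  2.01] grip 0.0537
total 0.232 26.6
0.01 0.02 0.66 -0.19 0.70 -0.01
0.01 0.02 0.66 -0.15 0.71 -0.01
0.01 0.02 0.66 -0.11 0.72 -0.01
0.01 0.02 0.66 -0.07 0.72 -0.01
0.01 0.02 0.66 -0.03 0.72 -0.01
0.01 0.02 0.66 0.02 0.72 -0.01
0.01 0.02 0.66 0.06 0.72 -0.01
0.01 0.02 0.66 0.10 0.72 -0.01
```

```bash
python3 -m crank '0 0 0.66 -0.19 0.7 -0.05 1;0 0 0.66 -0.15 0.71 -0.05 1;0 0 0.66 -0.11 0.72 -0.05 1;0 0 0.66 -0.07 0.72 -0.05 1;0 0 0.66 -0.03 0.72 -0.05 1'|head -2;   python3 - <<'E'
from plan import *
b=st((-.045,.117,0))
plan(b[0],b[1],.255,np.degrees(V[2]),0,3,-1)
E
```

```text
time: 34.52
position: [0.6195, -0.0986, 0.2381]
t 34.52 grasp [ 0.62  -0.099  0.257] head 158.9 th 1.8 ty [-0.781 -0.624  0.016] F [-0.7 -0.6 -3.7] q [-0.34  0.53  1.38  0.    1.26  2.13] grip 0.0534
total 0.082 9.9
0.07 0.10 0.65 0.06 0.68 0.02
0.07 0.10 0.65 0.10 0.67 0.02
0.07 0.10 0.65 0.14 0.67 0.02
```

```bash
python3 -m crank '0.07 0.1 0.65 0.06 0.68 0 1;0.07 0.1 0.65 0.1 0.67 0 1;0.07 0.1 0.65 0.14 0.6 0 1;0 0 0 0 0 0 1'|head -2;   python3 - <<'E'
from plan import *
b=st((-.045,.117,0))
plan(b[0],b[1],.255,np.degrees(V[2]),0,1,-1)
E
```

```text
time: 35.02
position: [0.5545, -0.1544, 0.2315]
t 35.02 grasp [ 0.555 -0.154  0.25 ] head 158.6 th 0.8 ty [-0.88  -0.476  0.009] F [ 0.   1.2 -3.3] q [-0.46  0.46  1.54 -0.    1.16  2.18] grip 0.0535
total 0.008 1.0
0.11 0.13 -0.10 0.10 -0.12 -0.12
```

```bash
python3 -m crank '0.11 0.13 -0.1 0.07 -0.12 0.2 1;0 0 0 0 0 0.6 1;0 0 0 0 0 0.6 1;0 0 0 0 0 0.6 1;0 0 0 0 0 0 1'|head -2;   python3 - <<'E'
from plan import *
b=st((-.047,.117,0))
plan(b[0],b[1],.145,np.degrees(V[2]),0,2,-1)
p=shot('scene','s9');b=cv2.imread('pics/s9.png')[100:230,200:330]; cv2.imwrite('pics/s9c.png',cv2.resize(b,(590,590)))
E
```

```text
time: 35.65
position: [0.5627, -0.1509, 0.1446]
t 35.65 grasp [ 0.563 -0.151  0.163] head 63.5 th 0.1 ty [-0.872 -0.489 -0.002] F [-0.4 -0.  -3.8] q [-0.46  0.57  1.61  0.    0.96  2.17] grip 0.0529
total 0.019 0.4
-0.01 0.01 0.04 0.01 0.05 0.23
-0.01 0.01 0.04 0.01 0.05 0.23
```

View pics/s9c.png

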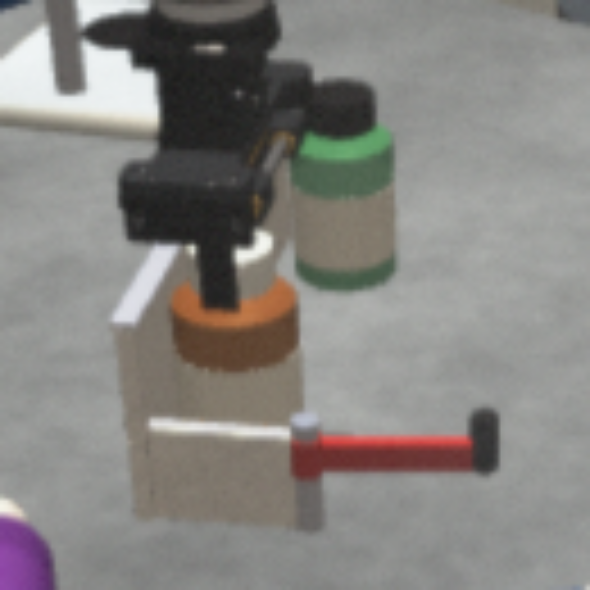

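The jar hangs upright behind the end stop, at crop (235,330), clear of the panel. Lowering the last 23 mm.

```bash
python3 -m crank '0 0 0 0.01 0.05 0.25 1;0 0 0 0.01 0.05 0.22 1;0 0 0 0 0 0 1'|sed -n '1,2p;4p'; python3 -m crank '0 0 0 0 0 0.13 1;0 0 0 0 0 0 1'|sed -n '1,2p;4p';  python3 - <<'E'
from plan import *
b=st((-.047,.117,0))
plan(b[0],b[1],.14,np.degrees(V[2]),0,2,-1)
E
```

```text
time: 36.08
position: [0.5627, -0.1544, 0.1276]
ft_force: [-0.1, 0.7, -3.1]
time: 36.33
position: [0.5631, -0.1548, 0.1227]
ft_force: [-0.9, 0.5, -4.3]
t 36.33 grasp [ 0.563 -0.155  0.141] head -9.8 th 0.6 ty [-0.872 -0.49  -0.008] F [-0.9  0.5 -4.3] q [-0.46  0.6   1.63  0.    0.9   2.17] grip 0.0534
total 0.004 0.7
-0.04 -0.04 0.04 -0.03 0.03 0.02
-0.04 -0.04 0.04 -0.03 0.03 0.02
```

```bash
python3 -m crank '0 0 0 -0.04 0.06 0.08 1;0 0 0 0 0 0 1'|sed -n '1,2p;4p'; python3 -m crank '0 0 0 -0.02 0 0.08 1;0 0 0 0 0 0 1'|sed -n '1,2p;4p';  python3 - <<'E'
from plan import *
b=st((-.047,.117,0))
plan(b[0],b[1],.14,np.degrees(V[2]),0,2,-1)
E
```

```text
time: 36.58
position: [0.5635, -0.1562, 0.1223]
ft_force: [-0.2, -0.1, -3.2]
time: 36.83
position: [0.5651, -0.157, 0.1218]
ft_force: [-0.4, 0.0, -3.5]
t 36.83 grasp [ 0.565 -0.157  0.14 ] head -22.1 th 1.4 ty [-0.871 -0.491 -0.015] F [-0.4  0.  -3.5] q [-0.46  0.6   1.64  0.    0.88  2.16] grip 0.0534
total 0.006 1.5
-0.09 -0.11 0.05 -0.07 0.04 0.00
-0.09 -0.11 0.05 -0.07 0.04 0.01
```

```bash
python3 -m crank '-0.2 -0.25 0 -0.14 0.08 0.1 1;-0.1 -0.1 0 0 0 0.1 1;0 0 0 0 0 0 1'|sed -n '1,2p;4p';  python3 - <<'E'
from plan import *
b=st((-.047,.117,0))
plan(b[0],b[1],.14,np.degrees(V[2]),0,2,-1)
p=shot('scene','s10');b=cv2.imread('pics/s10.png')[120:230,220:330]; cv2.imwrite('pics/s10c.png',cv2.resize(b,(590,590)))
E
```

```text
time: 37.2
position: [0.5681, -0.1572, 0.121]
ft_force: [-0.0, -0.2, -3.7]
t 37.2 grasp [ 0.568 -0.157  0.14 ] head -44.7 th 0.3 ty [-0.871 -0.491 -0.002] F [-0.  -0.2 -3.7] q [-0.46  0.61  1.62 -0.    0.91  2.17] grip 0.0535
total 0.009 0.6
-0.01 -0.03 0.05 -0.09 0.07 -0.00
-0.01 -0.03 0.05 -0.09 0.07 -0.00
```

View pics/s10c.png

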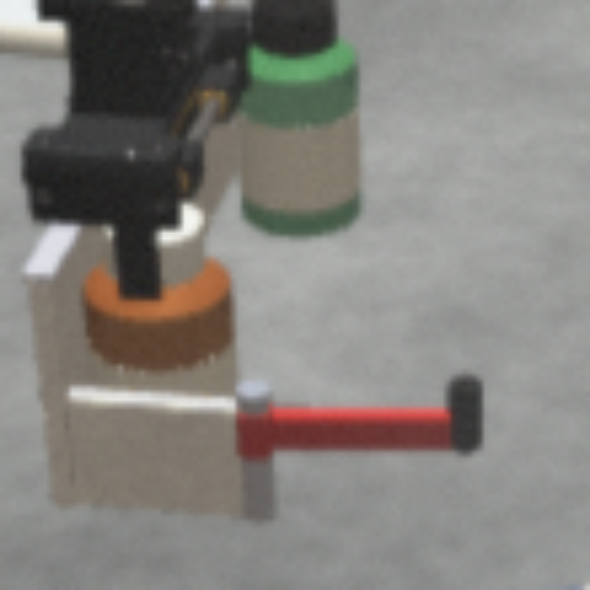

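```bash
python3 -m crank '0 0 0 -0.18 0.14 -0.05 1;0 0 0 0 0 0 1'|sed -n '1,2p;4p'; python3 -m crank '0 0 0 0 0 0.25 1;0 0 0 0 0 0 1'|sed -n '1,2p;4p'
python3 - <<'E'
from plan import *
b=st((-.047,.117,0))
plan(b[0],b[1],.14,np.degrees(V[2]),0,2,-1)
E
```

```text
time: 37.5
position: [0.5573, -0.1523, 0.1209]
ft_force: [0.1, -0.2, -3.8]
time: 37.75
position: [0.5594, -0.1542, 0.1168]
ft_force: [0.3, -0.4, -3.9]
t 37.75 grasp [ 0.559 -0.154  0.135] head -45.9 th 0.5 ty [-0.871 -0.491 -0.002] F [ 0.3 -0.4 -3.9] q [-0.46  0.61  1.65 -0.    0.88  2.17] grip 0.0536
total 0.005 0.8
-0.01 -0.05 0.05 -0.00 -0.01 -0.06
-0.01 -0.05 0.05 -0.00 -0.01 -0.06
```

```bash
python3 -m crank '0 0 0 0 0 0.2 1;0 0 0 0 0 0 1'|sed -n '1,2p;4p'
python3 - <<'E'
from plan import *
b=st((-.047,.117,0))
plan(b[0],b[1],.14,np.degrees(V[2]),0,2,-1)
E
```

```text
time: 38.0
position: [0.5613, -0.1556, 0.1141]
ft_force: [0.1, -0.6, -3.2]
t 38.0 grasp [ 0.561 -0.155  0.133] head -41.9 th 0.9 ty [-0.871 -0.492 -0.005] F [ 0.1 -0.6 -3.2] q [-0.46  0.61  1.65 -0.01  0.87  2.17] grip 0.0534
total 0.008 1.1
-0.03 -0.08 0.06 -0.03 0.01 -0.09
-0.03 -0.08 0.06 -0.03 0.01 -0.09
```

```bash
cat > ov2.py <<'E'
from plan import *
p=shot('scene','s11'); im=cv2.imread('pics/s11.png'); big=cv2.resize(im[130:225,215:315],None,fx=6,fy=6)
o=robot.get_obs(); g=o['position']
for zb,c in ((0,(0,0,255)),(.01,(0,255,0))):
  for r,z in ((.04,0.),(.04,.113),(.027,.15)):
    P=[pix(p,(g[0]+r*np.cos(t),g[1]+r*np.sin(t),z+zb)) for t in np.linspace(0,2*np.pi,60)]
    cv2.polylines(big,[((np.array(P)-[215,130])*6).astype(int)],True,c,1)
cv2.imwrite('pics/s11c.png',big)
E
python3 ov2.py
```

```text
(no output)
```

View pics/s11c.png

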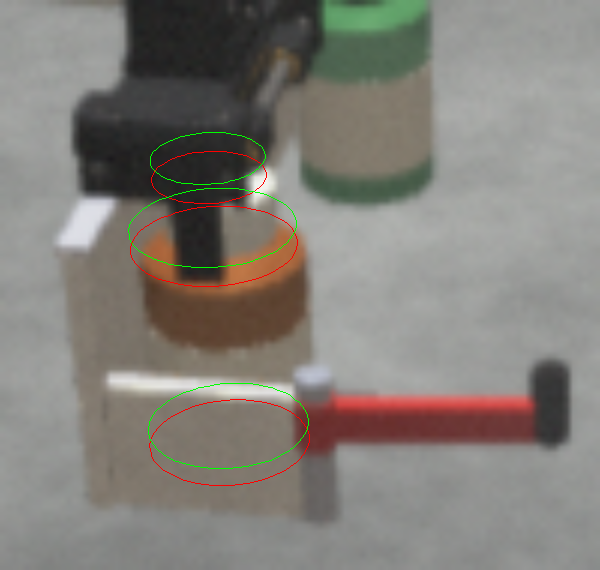

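The overlay shows the jar at standing height: the red z=0 outline matches within about 1 px and the green outline 10 mm higher is clearly off. It is centred over the bay to within a few mm. Releasing.

```bash
python3 -m crank '0 0 0 0 0 0 1;0 0 0 0 0 0 -1;0 0 0 0 0 0 -1;0 0 0 0 0 0 -1;0 0 0 0 0 0 -1'|sed -n '1,2p;4,5p'; python3 -m crank '0 0 0 0 0 -0.4 -1;0 0 0 0 0 -0.9 -1;0 0 0 0 0 -0.9 -1;0 0 0 -1 0 -0.6 -1;0 0 0 -1 0 0 -1'|head -2; python3 jar.py
```

```text
time: 38.67
position: [0.5637, -0.156, 0.1137]
ft_force: [0.5, 0.8, 3.3]
grip_width: 0.0835
time: 39.3
position: [0.5207, -0.0859, 0.2284]
0.8 [ 0.788 -0.128  0.072] [374. 130.]
0.98 [ 0.828 -0.096  0.066] [196. 236.]
0.69 [ 0.575 -0.131  0.11 ] [254. 176.]
0.45 [ 0.582 -0.168  0.064] [244. 187.]
```

View pics/jj.png

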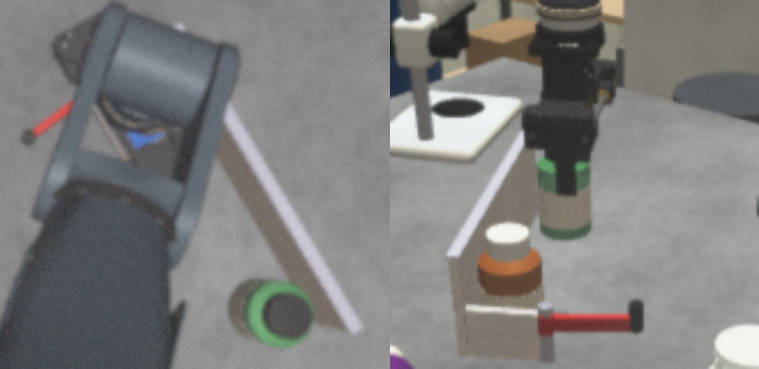

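The jar stands on the bay at crop (510,260). Next I move closed fingers, tilted 15°, to the outer side of the keeper bar.

Run:
```python
from go import *
goal((-.205,.215,.20),0,15,1)
```

```text
flip 1 t 39.5 q [-0.37  0.39  1.68 -0.01  1.07  2.26] grip 0.0869
tcp st [-0.1258  0.1151  0.2266] toolz st [ 0.011  0.002 -1.   ] tooly st [ 0.008 -1.    -0.002] F [ 0.3 -0.2  0.5] world [ 0.52  -0.086  0.227]
shift40 [-1.97 -2.51  0.65] | turn5 [-0.03  2.87  0.09] | in goal frame [-2.08 -2.5   0.13]
```

```bash
python3 -m crank '0 0.95 0 -0.66 -0.83 0 1;0 0.95 0 -0.66 -0.83 0 1;0 0.95 0 -0.66 -0.83 0 1;0 0 0 0 0 0.3 1;0 0 0 0 0 0 1' 20 |head -2
python3 - <<'E'
from go import *
goal((-.205,.215,.052),0,15,1)
E
```

```text
time: 40.12
position: [0.5769, 0.0257, 0.207]
flip 1 t 40.12 q [-0.03  0.45  1.66 -0.3   0.9   2.78] grip 0.0452
tcp st [-0.1957  0.2188  0.207 ] toolz st [ 0.269  0.004 -0.963] tooly st [ 0.001 -1.    -0.004] F [0.7 0.6 0.3] world [0.577 0.026 0.207]
shift40 [-1.26  0.11  3.67] | turn5 [-0.05 -0.12 -0.  ] | in goal frame [-1.23  0.09  3.68]
```

```bash
python3 -m crank '0 0 -1 -0.3 0 0.4 1;0 0 -1 -0.3 0 0.4 1;0 0 -1 -0.2 0 0.4 1;0 0 -1 0 0 0.4 1;0 0 0 0 0 0 1' |head -2
python3 - <<'E'
from go import *
goal((-.205,.215,.052),20,15,1)
E
```

```text
time: 40.75
position: [0.5708, 0.0265, 0.1362]
flip 1 t 40.75 q [-0.02  0.55  1.74 -0.35  0.74  2.52] grip 0.0012
tcp st [-0.1994  0.2138  0.1362] toolz st [ 0.27   0.001 -0.963] tooly st [ 0.326 -0.941  0.09 ] F [-0.2  0.8  0.9] world [0.571 0.026 0.136]
shift40 [-0.65 -0.26  1.99] | turn5 [1.05 0.05 0.09] | in goal frame [-0.66 -0.08  2.  ]
```

```bash
python3 -m crank '0.5 0 0 -0.25 0 0.65 1;0.5 0 0 -0.2 0 0.65 1;0 0 0 -0.15 -0.1 0.6 1;0 0 0 0 0 0 1' |head -2
python3 - <<'E'
from go import *
goal((-.205,.215,.052),20,15,1)
p=shot('scene','s12');b=cv2.imread('pics/s12.png')[110:240,220:350]; cv2.imwrite('pics/s12c.png',cv2.resize(b,(590,590)))
E
```

```text
time: 41.25
position: [0.5728, 0.0237, 0.0592]
flip 1 t 41.25 q [-0.07  0.67  1.83 -0.37  0.45  2.54] grip 0.0004
tcp st [-0.1959  0.2142  0.0592] toolz st [ 0.245  0.09  -0.965] tooly st [ 0.335 -0.942 -0.003] F [ 0.9 -0.5  0.4] world [0.573 0.024 0.059]
shift40 [-0.25 -0.09  0.12] | turn5 [-0.01 -0.03 -0.09] | in goal frame [-0.25 -0.1   0.12]
```

View pics/s12c.png

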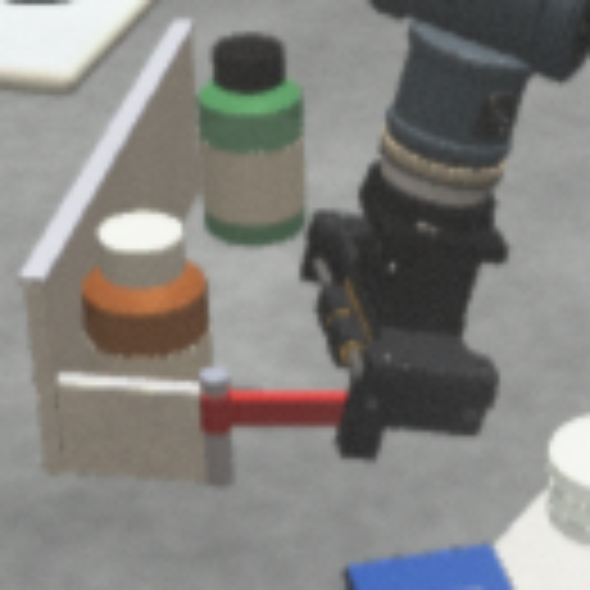

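The fingers stand on the outer side of the bar, at crop (360,430). Now I sweep it shut.

```bash
cat > way.py <<'E'
from go import *
def way(*W):
    o=robot.get_obs(); Rt=R.from_quat(o['tool_rot']); p=np.array(o['position']); print('t',round(float(o['time']),2),'st',inv(p).round(4),'q',np.round(o['q'],2),'Fst',Rs.inv().apply(o['ft_force']).round(1),'tz',Rs.inv().apply(Rt.apply([0,0,1])).round(3))
    for l in W:
        q=st(l); print(l,(Rt.inv().apply(q-p)/.04).round(2)); p=q
E
python3 - <<'E'
from way import *
way((-.195,.185,.055),(-.192,.156,.055),(-.1795,.121,.055),(-.154,.095,.055),(-.121,.08,.055))
E
```

```text
t 41.3 st [-0.1955  0.2149  0.0603] q [-0.07  0.66  1.83 -0.37  0.45  2.54] Fst [-0.4  0.3  0. ] tz [ 0.246  0.092 -0.965]
(-0.195, 0.185, 0.055) [-0.26  0.71  0.06]
(-0.192, 0.156, 0.055) [-0.17  0.71 -0.05]
(-0.1795, 0.121, 0.055) [ 0.    0.93 -0.  ]
(-0.154, 0.095, 0.055) [0.37 0.83 0.1 ]
(-0.121, 0.08, 0.055) [0.63 0.63 0.17]
```

```bash
python3 -m crank '0 0 0 -0.26 0.71 0.06 1;0 0 0 -0.17 0.71 -0.05 1;0 0 0 0 0.5 0 1' |sed -n '1,2p;4p'
python3 - <<'E'
from way import *
way((-.19,.15,.055),(-.1795,.121,.055),(-.154,.095,.055),(-.121,.08,.055))
E
```

```text
time: 41.68
position: [0.5161, -0.0249, 0.0602]
ft_force: [2.1, 1.7, -0.8]
t 41.67 st [-0.1809  0.1411  0.0602] q [-0.19  0.63  2.   -0.46  0.3   2.54] Fst [-0.4  2.7 -0.8] tz [ 0.255  0.105 -0.961]
(-0.19, 0.15, 0.055) [-0.17 -0.29  0.09]
(-0.1795, 0.121, 0.055) [ 0.01  0.77 -0.01]
(-0.154, 0.095, 0.055) [0.37 0.83 0.09]
(-0.121, 0.08, 0.055) [0.63 0.63 0.17]
```

```bash
python3 -m crank '0 0 0 -0.05 0.6 0 1;0 0 0 0.3 0.75 0.1 1;0 0 0 0 0 0 1' |sed -n '1,2p;4p'
python3 - <<'E'
from way import *
way((-.154,.095,.055),(-.122,.08,.055),(-.112,.078,.055))
E
```

```text
time: 42.05
position: [0.4929, -0.0761, 0.064]
ft_force: [0.4, 1.1, 0.6]
t 42.05 st [-0.1473  0.096   0.064 ] q [-0.32  0.61  2.07 -0.48  0.21  2.44] Fst [-0.8  0.8  0.6] tz [ 0.265  0.115 -0.957]
(-0.154, 0.095, 0.055) [-0.23 -0.03  0.17]
(-0.122, 0.08, 0.055) [0.61 0.62 0.17]
(-0.112, 0.078, 0.055) [0.21 0.13 0.06]
```

Run:
```python
from way import *
way((-.15,.098,.052),(-.122,.08,.052),(-.112,.078,.052))
```

```text
t 42.05 st [-0.1473  0.096   0.064 ] q [-0.32  0.61  2.07 -0.48  0.21  2.44] Fst [-0.8  0.8  0.6] tz [ 0.265  0.115 -0.957]
(-0.15, 0.098, 0.052) [-0.13 -0.06  0.27]
(-0.122, 0.08, 0.052) [0.49 0.66 0.13]
(-0.112, 0.078, 0.052) [0.21 0.13 0.06]
```

```bash
python3 -m crank '0 0 0 -0.13 -0.06 0.3 1;0 0 0 0.5 0.66 0.2 1;0 0 0 0 0 0 1' |sed -n '1,2p;4p'
python3 - <<'E'
from way import *
way((-.122,.08,.052),(-.112,.078,.052))
p=shot('scene','s13');b=cv2.imread('pics/s13.png')[110:240,220:350]; cv2.imwrite('pics/s13c.png',cv2.resize(b,(590,590)))
E
```

```text
time: 42.42
position: [0.4952, -0.1069, 0.0518]
ft_force: [0.2, 0.1, 0.1]
t 42.42 st [-0.1192  0.0831  0.0518] q [-0.39  0.64  2.07 -0.49  0.16  2.39] Fst [0.  0.2 0.1] tz [ 0.271  0.12  -0.955]
(-0.122, 0.08, 0.052) [-0.09  0.05 -0.03]
(-0.112, 0.078, 0.052) [0.21 0.13 0.06]
```

View pics/s13c.png

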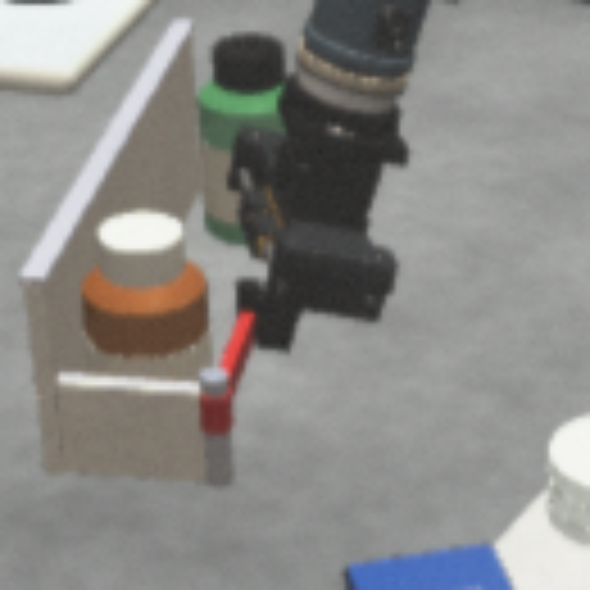

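The bar is nearly parallel to the panel, with its tip at crop (250,300). I push it home in small steps.

```bash
python3 -m crank '0 0 0 0.15 0.06 0.04 1;0 0 0 0 0 0 1' |sed -n '1,2p;4p'; python3 -m crank '0 0 0 0.15 0.06 0.04 1;0 0 0 0 0 0 1' |sed -n '1,2p;4p';python3 - <<'E'
from way import *
way((-.112,.078,.052),)
p=shot('scene','s14');b=cv2.imread('pics/s14.png')[110:240,220:350]; cv2.imwrite('pics/s14c.png',cv2.resize(b,(590,590)))
E
```

```text
time: 42.72
position: [0.4962, -0.1072, 0.0523]
ft_force: [-0.2, -0.9, 0.9]
time: 42.98
position: [0.4961, -0.107, 0.0525]
ft_force: [-0.2, 0.7, -0.4]
t 42.98 st [-0.1186  0.0839  0.0525] q [-0.39  0.63  2.06 -0.42  0.18  2.31] Fst [-0.8  0.2 -0.4] tz [ 0.262  0.118 -0.958]
(-0.112, 0.078, 0.052) [0.1  0.19 0.04]
```

View pics/s14c.png

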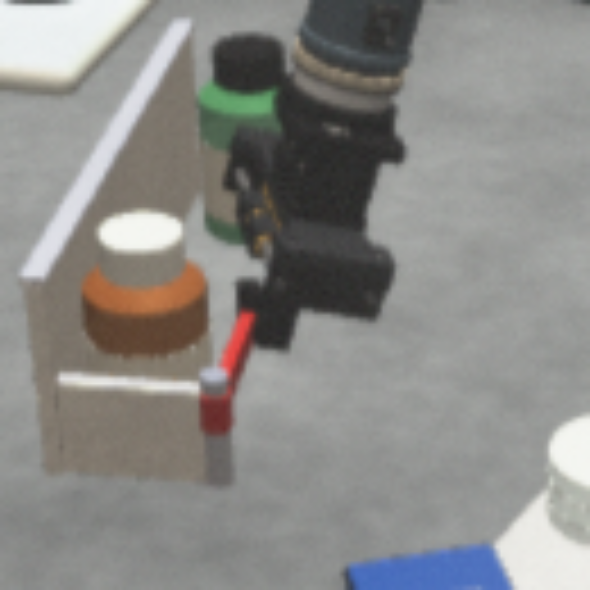

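```bash
cat > gt.py <<'E'
from go import *
import sys
p=shot('scene',sys.argv[1]); im=cv2.imread(f'pics/{sys.argv[1]}.png'); big=cv2.resize(im[150:215,240:300],None,fx=9,fy=9)
for f,c in ((0,(0,255,0)),(.12,(255,255,0)),(.25,(255,0,255))):
    a=[st((-.101-r*np.sin(f),.17-r*np.cos(f),z)) for r,z in ((.01,.066),(.112,.066),(.112,.084),(.112,.044),(.01,.044))]
    P=((np.array([pix(p,x) for x in a])-[240,150])*9).astype(int); cv2.polylines(big,[P],False,c,1)
cv2.imwrite(f'pics/{sys.argv[1]}c.png',big)
E
python3 gt.py g1
```

```text
(no output)
```

View pics/g1c.png

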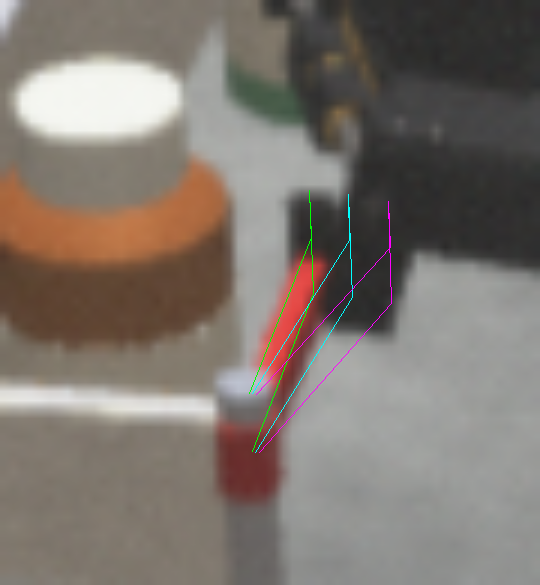

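The bar and its black end lie on the green overlay, which is 0 rad. I back away now, outwards first, then up.

```bash
python3 -m crank '0 0 0 -0.5 -0.15 -0.1 1;0 0 0 -0.8 -0.2 -0.3 1;0 0 0 -0.6 0 -0.8 1;0 0 0 -0.3 0 -1 1;0 0 0 0 0 -1 1'; python3 -m crank '0 0 0 -0.5 -0.9 -0.5 1;0 0 0 -0.5 -0.9 -0.5 1;0 0 0 -0.5 -0.9 0 1;0 0 0 -0.5 -0.9 0 1;0 0 0 -0.5 -0.9 0 1'|head -2; python3 gt.py g2
python3 - <<'E'
from go import *
p=shot('top','t14'); b=cv2.imread('pics/t14.png')[140:350,240:490]; cv2.imwrite('pics/t14c.png',cv2.convertScaleAbs(cv2.resize(b,(700,588)),alpha=1.5))
for n in ('jar_center','mate_center','dishes','slidebox','washbottle','vial','forceps'):
    for d in spotter.boxes_of(n,p)[:2]: print(n,round(d['score'],2),w(p,d['at']).round(3))
print('bay',st((-.045,.117,0)),robot.get_obs()['position'],robot.get_obs()['ft_force'])
E
```

```text
time: 43.7
position: [0.417, -0.0184, 0.1515]
tool_rot: [0.925, -0.349, 0.142, 0.04]
ft_force: [0.0, -0.3, 0.1]
grip_width: 0.0004
time: 44.32
position: [0.4649, 0.1876, 0.1793]
jar_center 0.88 [ 0.79  -0.127  0.074]
jar_center 0.69 [ 0.549 -0.142  0.117]
mate_center 0.81 [ 0.294 -0.276  0.115]
dishes 0.6 [0.465 0.138 0.043]
slidebox 0.63 [0.643 0.152 0.024]
washbottle 0.47 [0.316 0.32  0.088]
forceps 0.63 [0.606 0.369 0.008]
bay [ 0.56066619 -0.15544235  0.        ] [0.46414287 0.18440738 0.17881868] [ 0.6373292   0.27586027 -0.14598379]
```

View pics/g2c.png

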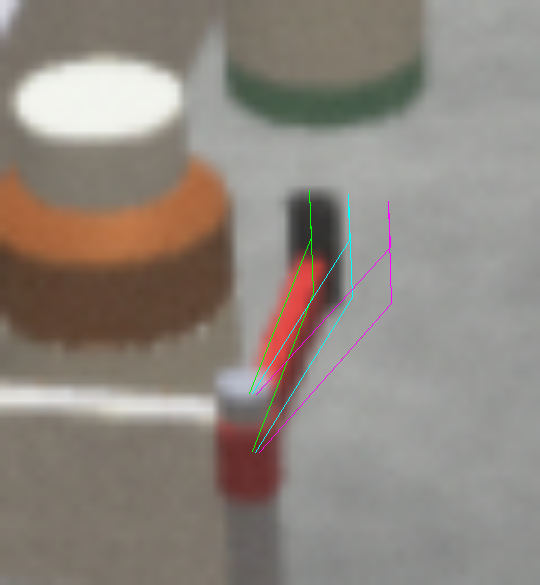

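View pics/t14c.png

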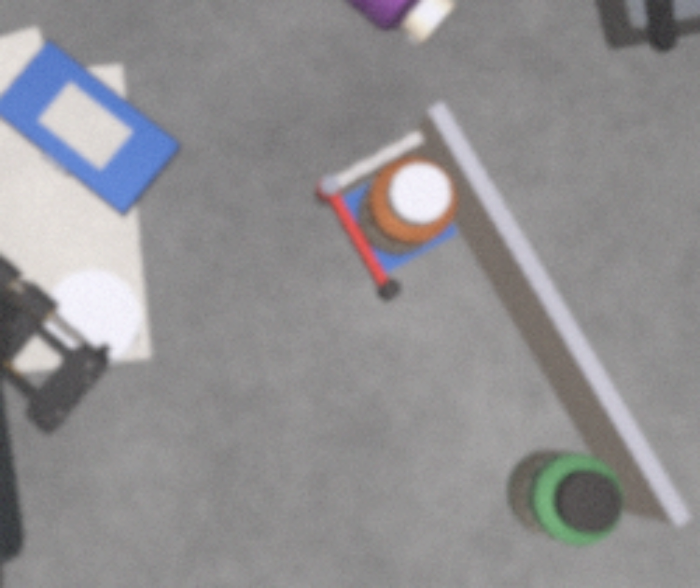

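Run:
```python
from go import *
p=viewer.camera('top'); U=lambda a:(240+a[0]/2.8,140+a[1]/2.8)
L=inv(ray(p,U((420,193)),.15)); S=inv(ray(p,U((413,201)),.113)); print('lid st',L.round(4),'shoulder',S.round(4),'bay -.045 .117')
t=inv(ray(p,U((388,289)),.084)); h=inv(ray(p,U((329,186)),.08)); d=t-h; print(t.round(4),h.round(4),'gate',np.arctan2(-d[0],-d[1]), np.arctan2(-(t[0]+.101),-(t[1]-.17)))
print(np.round(robot.get_obs()['joint_velocities'],3))
```

```text
lid st [-0.0471  0.1174  0.15  ] shoulder [-0.0482  0.1163  0.113 ] bay -.045 .117
[-0.104   0.0582  0.084 ] [-0.1028  0.1687  0.08  ] gate 0.011099872430245086 0.027033563191772716
[ 0.002  0.003 -0.005  0.001 -0.003 -0.001]
```

The last checks agree: the jar is 2–3 mm from the bay's centre and upright, the gate is at about 0.01–0.03 rad, and the arm is at rest and clear. Handing in.

```bash
python3 -c "
from rig import robot; print(robot.hand_in())"
```

```text
the job is handed in; nothing more can be done
None
```

I handed the job in at about 44 s of the 72 s allowed. The jar is standing on the blue bay, with the keeper bar shut in front of it.

**What I did**
- **Lean:** I lifted the lid end and pressed it against the splashback at about 60° tilt, with 11–25 N.
- **Regrasp:** Joint 4 was at the edge of its range, so I laid the jar down and regrasped it with the gripper turned half a turn.
- **Stand:** I tilted the jar up in the gripper and let it stand free on clear bench, at about (0.74, -0.005). It was not pushed up along the splashback as the task describes.
- **Bay and gate:** I carried it by the lid onto the bay and swept the keeper bar shut.

**Last checks**
- **Jar:** lid and shoulder are 2–3 mm from the bay's centre and in line with each other, so it is upright.
- **Gate:** about 0.01–0.03 rad by two estimates, against the 0.12 rad limit.
- **Other things:** the second jar, slide box and forceps measured within a few mm of their start. The dishes read about 12 mm off (arm partly in view) and the squeeze bottle about 20 mm off at low confidence. The vial was not detected, so I have no final reading for it. The arm did not work near the bottle or vial.

**Disagreement:** while lowering the jar, both times, the wrist force still showed its weight when the picture showed it on the bench. I trusted the picture, and the jar stayed standing on release.

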